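# Find the lens case that is still full and clear the empties

## Task

One of the three identical lens cases under the wire shelf still has its lens in it, which you can only tell by its weight. Set that case upright and squarely in the middle of the green plate of the check stand, lined up with the plate, and send the two empty ones over the far edge of the table into the grey crate below. Put only the full case on the stand, and leave the book, the brush and the jar where they are.

Things in the scene. Friction and masses are not known exactly. Their poses are not given: they have to be found in the camera images.
- case_a_center (a point): black closed lens case, aluminium edges, 90 (x) x 56 (y) x 100 high, flat sides, upright on the table under the shelf, latch end (-x) to the robot, turned up to 0.15 rad. The point is its centre; z up. Three look alike: two hold a foam blank (0.23 kg in all), one, different each time and not known by its letter, its lens (0.55 to 0.75 kg in all). Neighbours stand about 145 apart (y).
- case_b_center (a point): black closed lens case, aluminium edges, 90 (x) x 56 (y) x 100 high, flat sides, upright on the table under the shelf, latch end (-x) to the robot, turned up to 0.15 rad. The point is its centre; z up. Three look alike: two hold a foam blank (0.23 kg in all), one, different each time and not known by its letter, its lens (0.55 to 0.75 kg in all). Neighbours stand about 145 apart (y).
- case_c_center (a point): black closed lens case, aluminium edges, 90 (x) x 56 (y) x 100 high, flat sides, upright on the table under the shelf, latch end (-x) to the robot, turned up to 0.15 rad. The point is its centre; z up. Three look alike: two hold a foam blank (0.23 kg in all), one, different each time and not known by its letter, its lens (0.55 to 0.75 kg in all). Neighbours stand about 145 apart (y).
- shelf_front (a point): white wire shelf fixed over the cases, 632 wide (y), 136 deep (x), 12 thick, on four 12 mm corner posts. The point is the middle of the lower side of its front rail (towards the robot), 280 above the table. The rail overhangs the cases' near ends by 5 to 30, so a hand pointing straight down cannot reach them: come from the robot's side, tilted 30 to 40 degrees.
- stand_top (a point): centre of the upper face of the check stand's green plate, 130 (x) x 90 (y) mm, 36 above the table; z up, x along the 130 side, turned up to 0.35 rad. The stand (grey base, 140 x 100 mm) is fixed to the table; the plate rides on springs and sinks with a load.
- stand_plate (a joint): how far the green plate has sunk, m: 0 up, 0.012 fully down. It stays up under an empty case (it takes about 3.5 N to start) and goes fully down under the full case (about 4.3 N).
- table_edge (a point): a point on the table's straight far edge, at table-top height; the edge runs along y, beyond it (+x) is the drop. The cases' far faces stand 10 to 45 mm short of it.
- crate_rim (a point): middle of the near rim of the grey open crate that is fixed below the far edge; inside it is 264 (x) x 784 (y) x 122 deep, reaching from this point to +x, its rim 50 below the table top, its near wall 10 beyond the table's edge. A case whose middle is pushed past the edge tips and falls in.
- book_center (a point): bystander: blue book with a red band, lying flat, 154 x 104 x 26 mm; its centre.
- brush_grip (a point): bystander: brush lying on the table, about 200 mm long; a point on its handle.
- jar_center (a point): bystander: amber glass jar, 60 diameter, 60 high; its centre.
Mind the look-alikes: they are no part of the job. What is shaped like the part that bears case_c_center but purple is not meant.

How it is judged:
By the outcome, as a careful person would: the job done as asked, in the order asked, and still so for the second after the job is handed in, with the robot touching nothing.
It also fails if it takes over 72 s, if anything falls off the work surface, if the arm or the gripper's body presses on something with over 40 N, if the wrist force passes 120 N, or if a joint passes its speed limit or range.

## Robot

A 6-joint arm with a two-finger parallel gripper is mounted at the origin on the work surface. World frame = base frame: x ahead of the robot, y to its left, z up, the work surface at z = 0. Lengths are in m, angles in rad, forces in N, time in s.
With the tool pointing down it reaches from about 0.425 to 0.95 m from the base axis. Payload 3.5 kg.
Tool frame: the origin (TCP) lies between the finger pads; the fingertips stand 11 mm ahead of it and the grasp point (between the pads) lies 8 mm behind it (ctrl.tcp_to_tips is the distance from the TCP to the fingertips, in m); z points along the fingers, y is the direction in which the jaws open and shut (so a half turn about z gives the same grasp; the last joint's range is limited). The gripper opens to 85 mm and grips with 20 to 120 N. Pads are 22 mm wide; open, the fingers measure 114 mm over their backs; the gripper's body (76 mm by 85 mm) begins 54 mm behind the grasp point. The pads swing forward as they close: fully open they stand 13 mm farther back than shut.
Start: joints at [-1.265, 0.286, 1.577, -0, 1.279, -0.15], TCP at [0.297, -0.606, 0.242] pointing down, gripper open.
Joint ranges: [-2.77, 2.77], [-0.9, 2.22], [0.21, 2.48], [-1.53, 4.67], [0.24, 2.81], [-2.84, 2.84]. Speed limits (rad/s): [2.79, 2.79, 3.14, 3.14, 3.14, 3.14].

## Interface

Orientations are given as a unit quaternion [x, y, z, w].
In Python, from plant import monitor, vision, workorder, ctrl gives the robot as it stands.
- The arm moves only by the tool jog_arm, never from a script. Its argument "series" is a list of rows, each a list of 4 numbers: the shift along the tool's x, y, z in m, then the turn about the tool's z in rad. In form: [[tx, ty, tz, spin], ...]. A call has exactly 8 rows; each row shifts and turns the pose as measured when the row begins, along the tool's axes as they then stand; what a row does not reach is not made up. A row lasts 1/12 s, in which the tool goes at most 41.7 mm and 7.16 degrees, less where a joint would pass 70% of its speed; a pose out of reach is approached as far as the arm can. A call is refused whole if a number of a shift passes 0.0417 or a number of a turn 0.125, either way. A call with a gripper value outside its range is refused whole. "grip" is the finger opening in m, from 0 to 0.0854, set as the call begins (left out, the last holds). The fingers move at their own pace and stop on an object; "grip_force" is the grip in N (left out, the last holds). Time passes only in rows, so rows that do not move let the fingers close, or fill a call up. It gives the time, the measured TCP pose, the force and the opening at its end, in the units of the state.
- monitor.get_state(): the state, without advancing time (a new reading comes with each control period).
- vision.read_camera(name): name is "scene" or "top" or "wrist"; returns the picture (420x560x3 uint8, red, green, blue); there is no depth.
- vision.get_calibration(name): a dict with "vfov" (degrees; the focal length in pixels is half the picture's height over the tangent of half this angle, whatever the lens; pixels are square), "cx", "cy" (the principal point, pixels), "R" (3x3) and "t" (3): a world point X has camera coordinates R X + t. Camera axes: x right, y down, z forward; pixel columns grow to the right and rows downward; lengths in m; the calibration is good to about 2 mm. A picture is of the moment at which its call begins: read the wrist's pose just before it. get_calibration takes no time and is no camera call; for the wrist camera it gives the pose at the moment of the call.
- workorder.sign_off(): hands the job in, once; it reports no verdict.
The state is a dict: "time": time; "qpos": joint angles; "dq": joint speeds; "joint_efforts": joint torques, N m; "eef_pos": TCP position; "tcp_rot": TCP orientation; "contact_force": force on the tool from outside, world axes, zero at the start; "wrist_torque": the same for the moment, N m; "opening": opening from 0.0 (shut) to 1.0 (fully open).
Only numpy, scipy, OpenCV 4.12 (cv2) and the standard library are available. Lean on these libraries where they do the work, as an engineer would, in place of code of your own. Each camera call takes 0.05 s, during which the arm holds its last target.

## Working session

There is one attempt and no reset: what is moved stays moved. The work goes in short steps, Python scripts to look and compute and a tool call to move; the robot and the scene stay as the last step left them, time stands still between calls to the robot, and variables do not carry over. Pictures are saved under pics/ and viewed, and the job is handed in when it is done.

Besides the shell and the picture viewer there is one more tool, called by a JSON object that holds its "fn" and its "kwargs". jog_arm: Moves the arm, as the interface text tells. Its arguments: {"type":"object","properties":{"series":{"type":"array","items":{"type":"array","items":{"type":"number"}}},"grip":{"type":"number"},"grip_force":{"type":"number"}},"required":["series"]}

```bash
ls; mkdir -p pics; python3 - <<'E'
from plant import monitor, vision, workorder, ctrl
import cv2
print(monitor.get_state()); print(ctrl.tcp_to_tips)
for n in ["scene","top","wrist"]:
    c=vision.get_calibration(n); print(n,c)
    cv2.imwrite(f"pics/{n}0.png",vision.read_camera(n)[:,:,::-1])
E
```

```text
pics
{'time': 0.0, 'qpos': array([-1.26499798e+00,  2.87229602e-01,  1.57818637e+00, -5.76963987e-06,
        1.27860464e+00, -1.49969799e-01]), 'dq': array([ 9.77397009e-04,  5.48535329e-05,  3.46233014e-04,  1.28876741e-03,
       -9.29739275e-04,  1.28293701e-03]), 'joint_efforts': array([ 8.95534704e-04, -4.05981016e+01, -2.92623317e+01, -4.03449860e-05,
        5.75736558e-03, -7.95913479e-06]), 'eef_pos': array([ 0.29695259, -0.60546284,  0.24089945]), 'tcp_rot': array([ 9.74145693e-01,  2.25917454e-01, -9.72435766e-05, -1.21007851e-03]), 'contact_force': array([-0.78534503, -0.60135093,  0.0400646 ]), 'wrist_torque': array([-0.01039977,  0.00141208,  0.02531813]), 'opening': 0.9991718320765711}
0.011
scene {'vfov': 48.26576999549017, 'cx': 278.53611376006256, 'cy': 217.6229604150506, 'R': array([[-0.9422016 ,  0.33503492, -0.00278464],
       [ 0.20291983,  0.56400817, -0.80044883],
       [-0.26660775, -0.75474922, -0.59939463]]), 't': array([0.52743147, 0.04741077, 1.52238054])}
top {'vfov': 43.416433494229025, 'cx': 295.5844822672649, 'cy': 206.07348409552978, 'R': array([[ 0.01272692, -0.99989087,  0.00750141],
       [-0.98076391, -0.01394415, -0.19469905],
       [ 0.19478241, -0.0048792 , -0.98083434]]), 't': array([-0.10615754,  0.56897513,  1.40500708])}
wrist {'vfov': 70.08963978315292, 'cx': 282.08147626249223, 'cy': 212.43192418983867, 'R': array([[ 0.44032559, -0.89783502, -0.00237963],
       [-0.85875901, -0.421932  ,  0.29069976],
       [-0.26200447, -0.12595902, -0.95681136]]), 't': array([-0.6738024 , -0.03607091,  0.37949477])}
```

View pics/scene0.png

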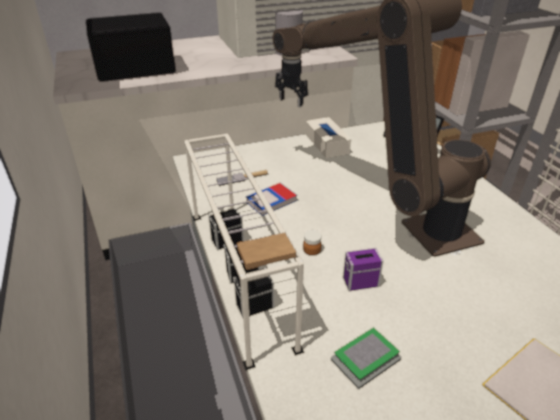

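View pics/top0.png

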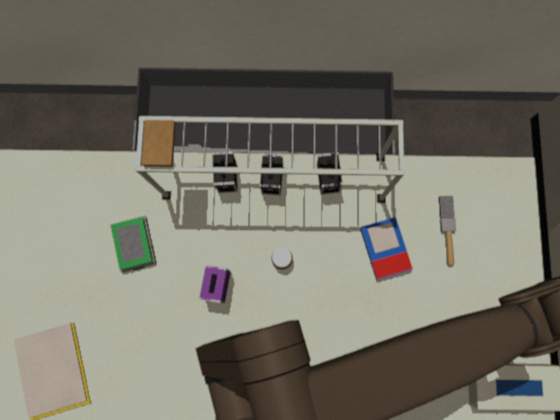

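View pics/wrist0.png

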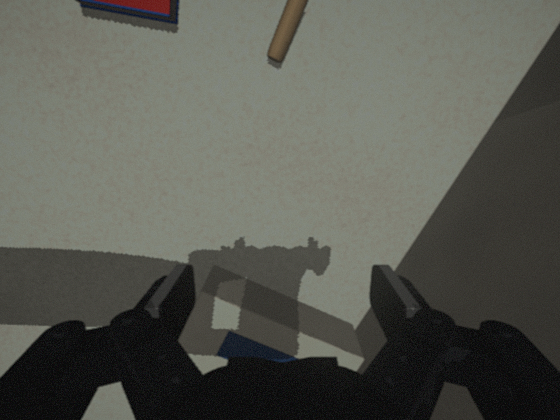

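```bash
python3 - <<'E'
from plant import ctrl,monitor
print([d for d in dir(ctrl) if d[0]!='_'],[d for d in dir(monitor) if d[0]!='_'])
import cv2
a=cv2.imread('pics/top0.png');b=cv2.imread('pics/scene0.png')
cv2.imwrite('pics/tz1.png',cv2.resize(a[105:245,130:330],None,fx=4,fy=4,interpolation=cv2.INTER_CUBIC))
cv2.imwrite('pics/tz2.png',cv2.resize(a[105:295,290:480],None,fx=3,fy=3,interpolation=cv2.INTER_CUBIC))
cv2.imwrite('pics/tz3.png',cv2.resize(a[205:315,100:300],None,fx=4,fy=4,interpolation=cv2.INTER_CUBIC))
cv2.imwrite('pics/sz1.png',cv2.resize(b[180:330,180:330],None,fx=4,fy=4,interpolation=cv2.INTER_CUBIC))
cv2.imwrite('pics/sz2.png',cv2.resize(b[240:390,230:430],None,fx=4,fy=4,interpolation=cv2.INTER_CUBIC))
E
```

```text
['Unreachable', 'tcp_to_tips'] ['get_state']
```

View pics/tz1.png

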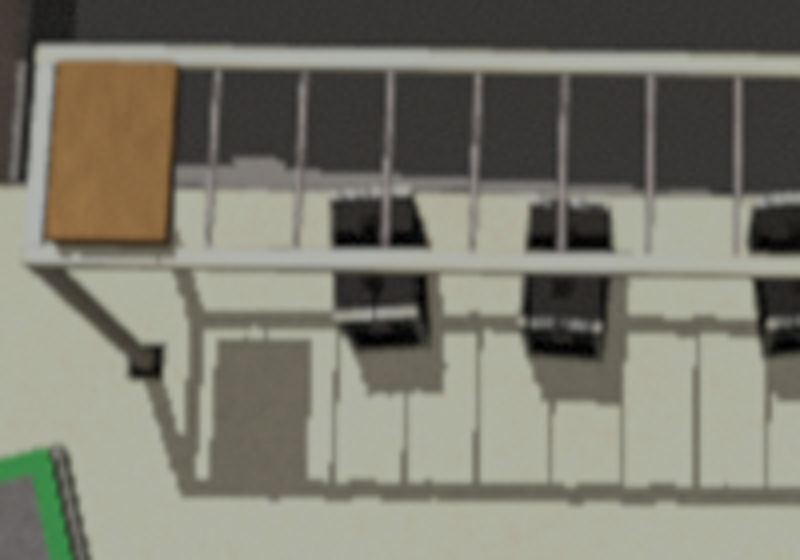

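View pics/tz2.png

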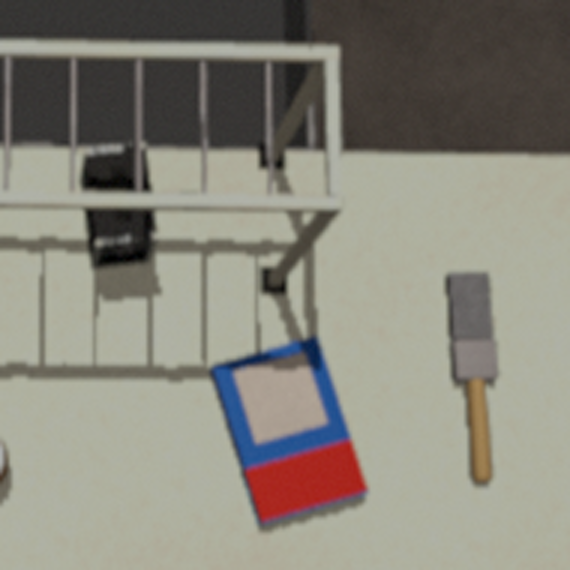

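View pics/tz3.png

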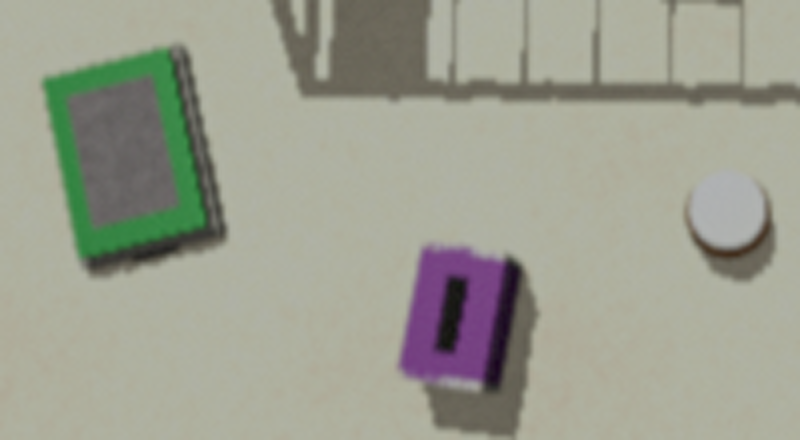

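View pics/sz1.png

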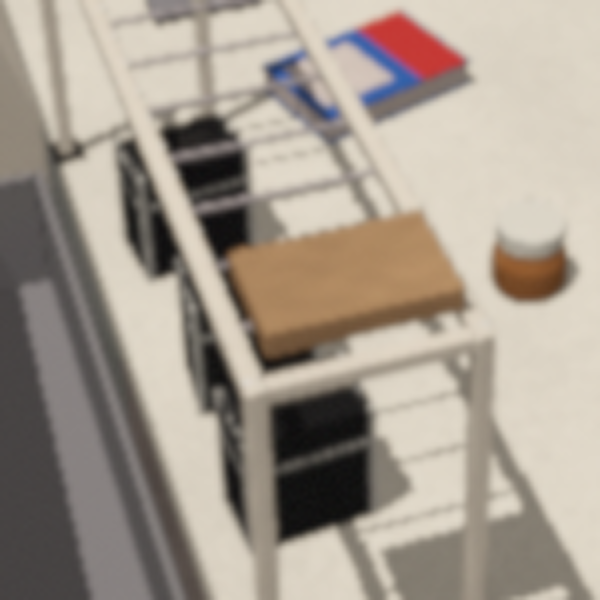

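View pics/sz2.png

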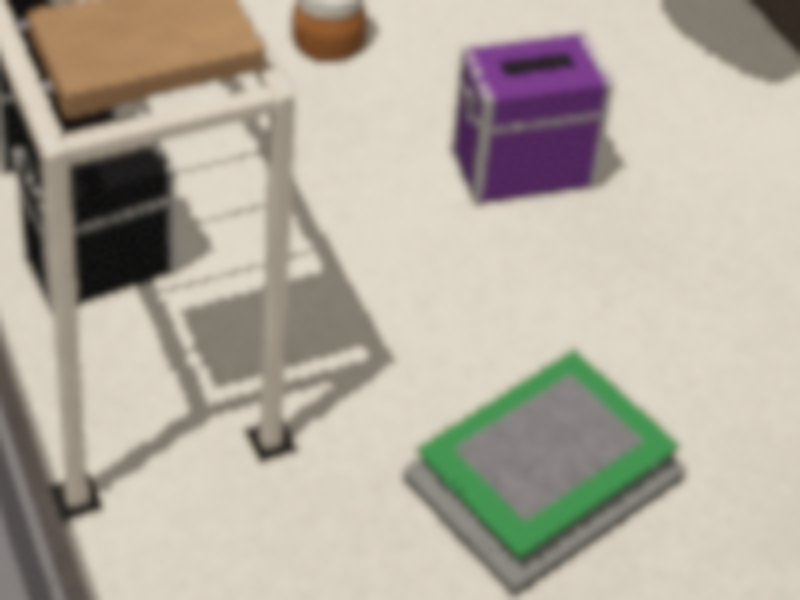

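```bash
cat > h.py <<'E'
import numpy as np
from plant import monitor, vision
def ray(cal,uv):
    f=210/np.tan(np.radians(cal['vfov']/2)); R=np.array(cal['R']);t=np.array(cal['t'])
    d=R.T@np.array([(uv[0]-cal['cx'])/f,(uv[1]-cal['cy'])/f,1]); return -R.T@t,d/np.linalg.norm(d)
def onz(cal,uv,z):
    c,d=ray(cal,uv); return c+d*(z-c[2])/d[2]
def tri(rays):
    A=0;b=0
    for c,d in rays:
        P=np.eye(3)-np.outer(d,d);A=A+P;b=b+P@c
    X=np.linalg.solve(A,b); return X,[np.linalg.norm((np.eye(3)-np.outer(d,d))@(X-c)) for c,d in rays]
def proj(cal,X):
    f=210/np.tan(np.radians(cal['vfov']/2)); p=np.array(cal['R'])@X+cal['t']; return np.array([f*p[0]/p[2]+cal['cx'],f*p[1]/p[2]+cal['cy']])
E
python3 - <<'E'
from h import *
np.set_printoptions(precision=4,suppress=True)
T=vision.get_calibration('top');S=vision.get_calibration('scene')
print('cams',ray(T,(0,0))[0],ray(S,(0,0))[0])
t1=lambda u,v:(130+u/4-.375,105+v/4-.375)
t2=lambda u,v:(290+u/3-.333,105+v/3-.333)
t3=lambda u,v:(100+u/4-.375,205+v/4-.375)
s1=lambda u,v:(180+u/4-.375,180+v/4-.375)
s2=lambda u,v:(230+u/4-.375,240+v/4-.375)
print('stand')
for a,b in zip([(45,80),(172,47),(207,232),(85,260)],[(522,555),(420,455),(575,352),(678,450)]): pass
tc=[t3(45,80),t3(172,47),t3(207,232),t3(85,260)]
sc=[s2(522,555),s2(420,455),s2(575,352),s2(678,450)]
for a in tc: 
    print(onz(T,a,.036),[tri([ray(T,a),ray(S,b)])[0].round(3).tolist() for b in sc])
c=np.mean([onz(T,a,.036) for a in tc],0); print('center top',c, 'scene', np.mean([onz(S,a,.036) for a in sc],0))
print('edge', onz(T,t1(10,183),0), onz(T,t2(560,152),0),onz(T,t2(30,146),0))
print('rail front lower left/right z.28', onz(T,t1(30,268),.28),onz(T,t2(340,208),.28), 'post foot',onz(T,t1(145,375),0),onz(T,t2(273,290),0))
print('case1 top z.1',[onz(T,t1(*p),.1)[:2] for p in [(331,195),(412,195),(427,315),(340,320)]],'bot',[onz(T,t1(*p),0)[:2] for p in [(358,347),(422,343)]])
print('case2',[onz(T,t1(*p),.1)[:2] for p in [(530,205),(610,205),(603,325),(525,325)]],'bot',[onz(T,t1(*p),0)[:2] for p in [(530,352),(600,357)]])
print('case3',[onz(T,t2(*p),.1)[:2] for p in [(82,155),(145,147),(153,236),(93,240)]],'bot',[onz(T,t2(*p),0)[:2] for p in [(97,266),(150,260)]])
print('jar',onz(T,t3(727,210),.06),'book',[onz(T,t2(*p),.026)[:2] for p in [(212,370),(315,338),(366,492),(262,525)]],'purple',[onz(T,t3(*p),.1)[:2] for p in [(427,247),(518,258),(490,388),(402,375)]])
E
```

```text
cams [ 0.2857 -0.0914  1.4897] [0.8932 0.9456 0.9519]
stand
[0.5145 0.4147 0.036 ] [[0.514, 0.416, 0.033], [0.533, 0.384, 0.084], [0.487, 0.379, 0.155], [0.471, 0.412, 0.113]]
[0.539  0.3282 0.036 ] [[0.52, 0.365, -0.023], [0.539, 0.332, 0.028], [0.491, 0.331, 0.112], [0.475, 0.365, 0.073]]
[0.4105 0.2953 0.036 ] [[0.436, 0.331, -0.127], [0.461, 0.298, -0.056], [0.412, 0.296, 0.029], [0.39, 0.331, -0.026]]
[0.3903 0.3773 0.036 ] [[0.436, 0.385, -0.056], [0.46, 0.351, 0.013], [0.413, 0.346, 0.082], [0.391, 0.38, 0.027]]
center top [0.4635 0.3539 0.036 ] scene [0.4669 0.361  0.036 ]
edge [0.7413 0.3829 0.    ] [ 0.7413 -0.6288  0.    ] [ 0.7397 -0.1087  0.    ]
rail front lower left/right z.28 [0.6036 0.2781 0.28  ] [ 0.6071 -0.351   0.28  ] post foot [0.5988 0.2753 0.    ] [ 0.599  -0.3443  0.    ]
case1 top z.1 [array([0.7055, 0.1313]), array([0.7063, 0.076 ]), array([0.622 , 0.0628]), array([0.6177, 0.1214])] bot [array([0.6217, 0.1229]), array([0.6254, 0.0768])]
case2 [array([ 0.7004, -0.0049]), array([ 0.7012, -0.0596]), array([ 0.6168, -0.0564]), array([ 0.616 , -0.0037])] bot [array([ 0.6198, -0.0015]), array([ 0.6168, -0.0522])]
case3 [array([ 0.7014, -0.1551]), array([ 0.7098, -0.2127]), array([ 0.6263, -0.2197]), array([ 0.6218, -0.1655])] bot [array([ 0.6202, -0.1747]), array([ 0.6269, -0.2259])]
jar [ 0.428  -0.0618  0.06  ] book [array([ 0.5162, -0.2813]), array([ 0.548 , -0.3786]), array([ 0.4043, -0.4222]), array([ 0.3728, -0.3256])] purple [array([0.3971, 0.1337]), array([0.3907, 0.0738]), array([0.3067, 0.0888]), array([0.3142, 0.1461])]
```

{"fn": "jog_arm", "kwargs": {"series": [[0,0,-0.04,0.024],[0,0,-0.04,0.024],[0,0,-0.04,0.024],[0,0,-0.04,0.024],[0,0,-0.04,0.024],[0,0,-0.04,0.024],[0,0,-0.04,0.024],[0,0,-0.04,0.024]]}}

```text
time: 0.82
eef_pos: [0.2971, -0.6058, 0.5514]
tcp_rot: [0.992, 0.127, -0.004, -0.021]
contact_force: [1.1, -0.6, -0.0]
opening: 0.999
```

{"fn": "jog_arm", "kwargs": {"series": [[0.027,-0.03,0,0],[0.027,-0.03,0,0],[0.027,-0.03,0,0],[0.027,-0.03,0,0],[0.027,-0.03,0,0],[0.027,-0.03,0,0],[0.027,-0.03,0,0],[0.027,-0.03,0,0]]}}

```text
time: 1.48
eef_pos: [0.4482, -0.3205, 0.5664]
tcp_rot: [0.993, 0.119, -0.002, -0.012]
contact_force: [-0.3, -0.2, -0.2]
opening: 1.003
```

```bash
cat >> h.py <<'E'
from scipy.spatial.transform import Rotation as Ro
def st():
    s=monitor.get_state(); R=Ro.from_quat(s['tcp_rot']).as_matrix(); z=R[:,2]; 
    print('t%.2f'%s['time'],'pos',s['eef_pos'].round(4),'q',s['qpos'].round(3),'tilt %.1fdeg dir %.3f'%(np.degrees(np.arccos(-z[2])),np.arctan2(z[1],z[0])),'z',z.round(3),'x',R[:,0].round(3),'y',R[:,1].round(3),'F',np.round(s['contact_force'],1),'op %.3f'%s['opening'])
    return s,R
E
python3 -c "
from h import *
st()"
```

```text
t1.48 pos [ 0.4482 -0.3205  0.5664] q [-0.81  -0.03   1.351  0.011  1.842  0.526] tilt 1.4deg dir 1.883 z [-0.007  0.023 -1.   ] x [ 0.972  0.236 -0.002] y [ 0.236 -0.972 -0.024] F [-0.3 -0.2 -0.2] op 1.003
```

{"fn": "jog_arm", "kwargs": {"series": [[0.013,-0.036,0,0],[0.013,-0.036,0,0],[0.013,-0.036,0,0],[0.013,-0.036,0,0],[0.013,-0.036,0,0],[0.013,-0.036,0,0],[0.013,-0.036,0,0],[0.013,-0.036,0,0]]}}

```text
time: 2.15
eef_pos: [0.4817, -0.0006, 0.5695]
tcp_rot: [0.993, 0.119, -0.004, -0.014]
contact_force: [0.1, -0.3, -0.3]
opening: 0.999
```

{"fn": "jog_arm", "kwargs": {"series": [[0.013,-0.036,0,0],[0.013,-0.036,0,0],[0.013,-0.036,0,0],[0.013,-0.036,0,0],[0.013,-0.036,0,0],[0.013,-0.036,0,0],[0.013,-0.036,0,0],[0,0,0,0]]}}

```text
time: 2.82
eef_pos: [0.5074, 0.2856, 0.5733]
tcp_rot: [0.992, 0.122, -0.006, -0.015]
contact_force: [-0.6, -1.2, -0.7]
opening: 1.0
```

```bash
python3 -c "
from h import *
import cv2
st()
print(vision.get_calibration('wrist'))
cv2.imwrite('pics/w1.png',vision.read_camera('wrist')[:,:,::-1])
"
```

```text
t2.82 pos [0.5074 0.2856 0.5733] q [0.325 0.034 1.275 0.033 1.838 1.659] tilt 1.9deg dir 2.063 z [-0.015  0.029 -0.999] x [ 0.97   0.243 -0.008] y [ 0.243 -0.97  -0.031] F [-0.6 -1.2 -0.7] op 1.000
{'vfov': 70.08963978315292, 'cx': 282.08147626249223, 'cy': 212.43192418983867, 'R': array([[ 0.24292141, -0.96952257, -0.03186195],
       [-0.92342661, -0.24118215,  0.29852045],
       [-0.29710685, -0.04309484, -0.95387125]]), 't': array([0.17227901, 0.40067536, 0.8572378 ])}
```

View pics/w1.png

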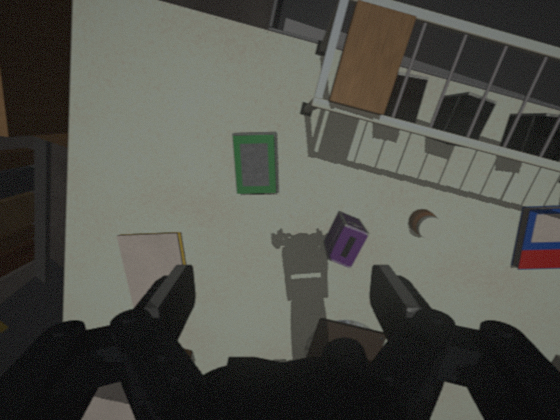

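{"fn": "jog_arm", "kwargs": {"series": [[0.04,0.004,0,0],[0.04,0.004,0,0],[0.04,0.004,0,0],[0.04,0.004,0,0],[0.04,0.004,0,0],[0.04,0.004,0,0],[0.04,0.004,0,0],[0.04,0.004,0,0]]}}

```text
time: 3.53
eef_pos: [0.7874, 0.3135, 0.5601]
tcp_rot: [0.993, 0.121, -0.0, -0.014]
contact_force: [-22.6, -10.9, 22.7]
opening: 1.0
```

```bash
python3 -c "
from h import *
st()"
```

```text
t3.53 pos [0.7874 0.3135 0.5601] q [0.251 0.846 0.209 0.033 2.083 1.595] tilt 1.6deg dir 1.705 z [-0.004  0.028 -1.   ] x [0.971 0.241 0.003] y [ 0.241 -0.97  -0.029] F [-22.6 -10.9  22.7] op 1.000
```

{"fn": "jog_arm", "kwargs": {"series": [[0,0,0,0],[0.02,0,0,0],[0.02,0,0,0],[0,0,0,0],[0,0,0,0],[0,0,0,0],[0,0,0,0],[0,0,0,0]]}}

```text
time: 4.2
eef_pos: [0.8092, 0.3056, 0.5308]
tcp_rot: [0.993, 0.116, -0.002, -0.014]
contact_force: [0.1, -0.3, 0.6]
opening: 1.001
```

```bash
python3 -c "
from h import *
st()"
```

```text
t4.20 pos [0.8092 0.3056 0.5308] q [0.236 0.88  0.21  0.032 2.053 1.589] tilt 1.6deg dir 1.854 z [-0.008  0.028 -1.   ] x [ 0.973  0.231 -0.001] y [ 0.23  -0.973 -0.029] F [ 0.1 -0.3  0.6] op 1.001
```

{"fn": "jog_arm", "kwargs": {"series": [[0.034,0,-0.024,0],[0.034,0,-0.024,0],[0.034,0,-0.024,0],[0.034,0,-0.024,0],[0.034,0,-0.024,0],[0.034,0,-0.024,0],[0.034,0,-0.024,0],[0.034,0,-0.024,0]]}}

```text
time: 4.87
eef_pos: [0.8274, 0.2765, 0.5907]
tcp_rot: [0.989, 0.115, 0.088, -0.035]
contact_force: [-0.1, 0.1, -0.6]
opening: 0.997
```

```bash
python3 -c "
from h import *
st()"
```

```text
t4.87 pos [0.8274 0.2765 0.5907] q [0.191 0.814 0.21  0.061 1.935 1.557] tilt 10.9deg dir 0.495 z [ 0.167  0.09  -0.982] x [0.958 0.222 0.183] y [ 0.234 -0.971 -0.049] F [-0.1  0.1 -0.6] op 0.997
```

{"fn": "jog_arm", "kwargs": {"series": [[0.036,0,-0.018,0],[0.036,0,-0.018,0],[0.036,0,-0.018,0],[0.036,0,-0.018,0],[0.036,0,-0.016,0],[0.036,0,-0.016,0],[0.036,0,-0.016,0],[0.036,0,-0.016,0]]}}

```text
time: 5.53
eef_pos: [0.8532, 0.2547, 0.6365]
tcp_rot: [0.976, 0.112, 0.18, -0.053]
contact_force: [0.2, 0.5, -0.5]
opening: 0.999
```

```bash
python3 -c "
from h import *
st()"
```

```text
t5.53 pos [0.8532 0.2547 0.6365] q [0.152 0.773 0.21  0.094 1.792 1.532] tilt 21.6deg dir 0.403 z [ 0.339  0.144 -0.93 ] x [0.91  0.199 0.363] y [ 0.237 -0.969 -0.064] F [ 0.2  0.5 -0.5] op 0.999
```

{"fn": "jog_arm", "kwargs": {"series": [[-0.009,0.039,-0.006,0],[-0.009,0.039,-0.006,0],[-0.009,0.039,-0.006,0],[-0.009,0.039,-0.006,0],[-0.009,0.039,-0.006,0],[-0.009,0.039,-0.006,0],[0,0,0,0],[0.036,0,-0.014,0]]}}

```text
time: 6.2
eef_pos: [0.8637, 0.0099, 0.6436]
tcp_rot: [0.975, 0.115, 0.179, -0.057]
contact_force: [4.5, -0.6, -1.1]
opening: 1.003
```

```bash
python3 -c "
from h import *
st()"
```

```text
t6.20 pos [0.8637 0.0099 0.6436] q [-0.163  0.677  0.349  0.211  1.792  1.254] tilt 21.7deg dir 0.425 z [ 0.336  0.152 -0.929] x [0.91  0.203 0.362] y [ 0.244 -0.967 -0.07 ] F [ 4.5 -0.6 -1.1] op 1.003
```

{"fn": "jog_arm", "kwargs": {"series": [[0.03,0.005,-0.006,0],[0.036,0.006,-0.012,0],[0.036,0.006,-0.012,0],[0.036,0.006,-0.012,0],[0.036,0.006,-0.012,0],[0.036,0.006,-0.012,0],[0.036,0.006,-0.012,0],[0.036,0.006,-0.012,0]]}}

```text
time: 6.87
eef_pos: [0.8963, 0.0093, 0.6822]
tcp_rot: [0.958, 0.105, 0.261, -0.052]
contact_force: [-0.3, 0.5, 0.2]
opening: 0.998
```

```bash
python3 -c "
from h import *
st()"
```

```text
t6.87 pos [0.8963 0.0093 0.6822] q [-0.165  0.736  0.21   0.237  1.703  1.278] tilt 30.8deg dir 0.306 z [ 0.489  0.155 -0.859] x [0.842 0.175 0.511] y [ 0.229 -0.972 -0.045] F [-0.3  0.5  0.2] op 0.998
```

```bash
cat > kin.py <<'E'
import numpy as np
from scipy.spatial.transform import Rotation as Ro
from scipy.optimize import least_squares
D=[([0.2970,-0.6055,0.2409],[-1.265,.2872,1.5782,0,1.2786,-.15]),
([ 0.4482,-0.3205,0.5664],[-0.81,-0.03,1.351,0.011,1.842,0.526]),
([0.5074,0.2856,0.5733],[0.325,0.034,1.275,0.033,1.838,1.659]),
([0.8092,0.3056,0.5308],[0.236,0.88,0.21,0.032,2.053,1.589]),
([0.8274,0.2765,0.5907],[0.191,0.814,0.21,0.061,1.935,1.557]),
([0.8532,0.2547,0.6365],[0.152,0.773,0.21,0.094,1.792,1.532]),
([0.8637,0.0099,0.6436],[-0.163,0.677,0.349,0.211,1.792,1.254]),
([0.8963,0.0093,0.6822],[-0.165,0.736,0.21,0.237,1.703,1.278])]
E=lambda s,*a: Ro.from_euler(s,a[0] if len(a)==1 else list(a))
def fk(q,P):
    h,d,L1,L2,Lt,c,a=P
    R1=Ro.from_euler('z',q[0]);R2=R1*Ro.from_euler('y',q[1]);R3=R2*Ro.from_euler('y',q[2])
    R6=R3*Ro.from_euler('z',q[3])*Ro.from_euler('y',q[4])*Ro.from_euler('z',q[5]+c)
    return np.array([0,0,h])+R1.apply([a,d,0])+R2.apply([0,0,L1])+R3.apply([0,0,L2])+R6.apply([0,0,Lt]),R6
def fit():
    f=lambda P:np.concatenate([fk(q,P)[0]-p for p,q in D])
    r=least_squares(f,[.18,.1,.545,.535,.3,0,0]); return r.x,np.abs(r.fun).max()
LO=np.array([-2.77,-.9,.21,-1.53,.24,-2.84]);HI=np.array([2.77,2.22,2.48,4.67,2.81,2.84])
def ik(p,R,P,q0):
    def f(q):
        a,B=fk(q,P); return np.concatenate([a-p,.3*(B.inv()*R).as_rotvec()])
    r=least_squares(f,np.clip(q0,LO+1e-3,HI-1e-3),bounds=(LO,HI)); return r.x,np.abs(r.fun).max()
E
python3 - <<'E'
from kin import *
P,e=fit(); print(P.round(4),e)
# orientation const check
from plant import monitor
s=monitor.get_state(); R=Ro.from_quat(s['tcp_rot']); 
p,B=fk(s['qpos'],P); print((B.inv()*R).as_rotvec())
E
```

```text
[ 0.2279  0.1     0.449   0.5764  0.2509 -0.8367 -0.0011] 0.010109480652358172
[-3.57947545e-16  4.29537054e-16  2.40746524e+00]
```

```bash
python3 - <<'E'
import re
s=open('kin.py').read()
s=s.replace("h,d,L1,L2,Lt,c,a=P","h,d,L1,L2,Lt,c,a,e,w=P").replace("R3.apply([0,0,L2])","R3.apply([e,0,L2])+R3.__mul__(Ro.from_euler('z',q[3])*Ro.from_euler('y',q[4])).apply([w,0,0])").replace(".3,0,0])",".3,1.5708,0,0,0])")
s=s.replace("np.concatenate([fk(q,P)[0]-p for p,q in D])","np.concatenate([fk(q,P)[0]-p for p,q in D]+[[.1*(P[5]-1.5708)]])")
open('kin.py','w').write(s)
E
python3 - <<'E'
from kin import *
P,e=fit(); print(P.round(4).tolist(),e)
for p,q in D: print((fk(q,P)[0]-p).round(4))
E
```

```text
[0.2397, 0.101, 0.4433, 0.5727, 0.2382, 1.5708, -0.0008, 0.0204, -0.0005] 0.0002758299366231176
[ 0.0001  0.     -0.    ]
[-0.     -0.0002  0.0001]
[-0.0001 -0.0001 -0.0001]
[ 0.     -0.0002  0.0001]
[-0.      0.0002 -0.    ]
[-0.      0.0002 -0.0002]
[ 0.0001 -0.0003 -0.0002]
[-0.0001  0.0001  0.0003]
```

```bash
cat >> kin.py <<'E'
def pose(g,tilt,head):
    t=np.radians(tilt); ch,sh=np.cos(head),np.sin(head)
    z=np.array([np.sin(t)*ch,np.sin(t)*sh,-np.cos(t)]); x=np.array([np.cos(t)*ch,np.cos(t)*sh,np.sin(t)]); y=np.cross(z,x)
    return np.array(g)+.008*z, Ro.from_matrix(np.stack([x,y,z],1))
E
python3 - <<'E'
from kin import *
P,_=fit()
for tilt in (30,32,34,37):
  q0=[.4,0.1,1.9,0.1,.6,1.5]
  for n,g in dict(stand=(.464,.354,.115),c1=(.662,.098,.08),c2=(.66,-.031,.08),c3=(.665,-.188,.08),p3=(.70,-.188,.04),out=(.45,-.188,.15)).items():
    p,R=pose(g,tilt,.27); q,e=ik(p,R,P,q0); print(tilt,n,q.round(2),'%.4f'%e)
E
```

```text
30 stand [ 0.53  0.07  2.17 -0.32  0.42  2.09] 0.0000
30 c1 [-0.06  0.28  1.99  0.43  0.4   0.88] 0.0000
30 c2 [-0.3   0.28  2.    0.61  0.49  0.52] 0.0000
30 c3 [-0.55  0.36  1.89  0.67  0.63  0.25] 0.0000
30 p3 [-0.52  0.48  1.81  0.7   0.58  0.24] 0.0000
30 out [-0.83 -0.18  2.32  0.63  0.85  0.08] 0.0000
32 stand [ 0.53  0.06  2.18 -0.38  0.38  2.15] 0.0000
32 c1 [-0.07  0.28  2.01  0.51  0.36  0.8 ] 0.0000
32 c2 [-0.3   0.27  2.02  0.69  0.47  0.43] 0.0000
32 c3 [-0.55  0.35  1.91  0.74  0.61  0.19] 0.0000
32 p3 [-0.52  0.48  1.83  0.78  0.57  0.16] 0.0000
32 out [-0.84 -0.19  2.34  0.68  0.85  0.03] 0.0000
34 stand [ 0.54  0.05  2.2  -0.45  0.34  2.22] 0.0000
34 c1 [-0.07  0.27  2.03  0.61  0.33  0.71] 0.0000
34 c2 [-0.31  0.27  2.03  0.78  0.45  0.34] 0.0000
34 c3 [-0.56  0.35  1.92  0.81  0.61  0.11] 0.0000
34 p3 [-0.53  0.47  1.84  0.86  0.56  0.08] 0.0000
34 out [-0.86 -0.19  2.35  0.74  0.85 -0.02] 0.0000
37 stand [ 0.54  0.05  2.22 -0.59  0.29  2.36] 0.0000
37 c1 [-0.08  0.27  2.05  0.79  0.29  0.52] 0.0000
37 c2 [-0.32  0.26  2.05  0.94  0.43  0.19] 0.0000
37 c3 [-0.58  0.35  1.94  0.93  0.6   0.  ] 0.0000
37 p3 [-0.54  0.47  1.86  0.98  0.55 -0.04] 0.0000
37 out [-0.88 -0.19  2.37  0.81  0.86 -0.1 ] 0.0000
```

{"fn": "jog_arm", "kwargs": {"series": [[0.036,0.007,-0.012,0],[0.036,0.007,-0.012,0],[0.036,0.007,-0.012,0],[-0.02,0,0,-0.03],[-0.03,0,0.01,-0.03],[-0.033,0,0.018,-0.02],[-0.033,0,0.018,0],[-0.033,0,0.018,0]]}}

```text
time: 7.53
eef_pos: [0.8213, -0.016, 0.5978]
tcp_rot: [0.937, 0.138, 0.319, -0.032]
contact_force: [0.9, -0.9, 0.2]
opening: 1.002
```

```bash
python3 -c "
from h import *
st()"
```

```text
t7.53 pos [ 0.8213 -0.016   0.5978] q [-0.224  0.262  1.064  0.296  1.231  1.04 ] tilt 37.4deg dir 0.246 z [ 0.59   0.148 -0.794] x [0.758 0.238 0.607] y [ 0.279 -0.96   0.028] F [ 0.9 -0.9  0.2] op 1.002
```

{"fn": "jog_arm", "kwargs": {"series": [[-0.03,-0.0135,-0.023,0.012],[-0.03,-0.0135,-0.023,0.012],[-0.03,-0.0135,-0.023,0.012],[-0.03,-0.0135,-0.023,0.012],[-0.03,-0.0135,-0.023,0],[-0.03,-0.0135,-0.023,0],[-0.03,-0.0135,-0.023,0],[-0.03,-0.0135,-0.023,0]]}}

```text
time: 8.2
eef_pos: [0.491, 0.011, 0.5888]
tcp_rot: [0.941, 0.111, 0.316, -0.039]
contact_force: [-1.5, -0.5, 1.3]
opening: 1.001
```

```bash
python3 -c "
from h import *
st()"
```

```text
t8.20 pos [0.491  0.011  0.5888] q [-0.357 -0.508  1.775  0.358  1.33   0.99 ] tilt 37.2deg dir 0.240 z [ 0.587  0.144 -0.797] x [0.775 0.185 0.604] y [ 0.234 -0.972 -0.003] F [-1.5 -0.5  1.3] op 1.001
```

```bash
python3 -c "
from h import *
import cv2,pickle
c=vision.get_calibration('wrist')
im=vision.read_camera('wrist')[:,:,::-1]
cv2.imwrite('pics/w2.png',im);pickle.dump(c,open('w2.pkl','wb'))
"
```

```text
(no output)
```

View pics/w2.png

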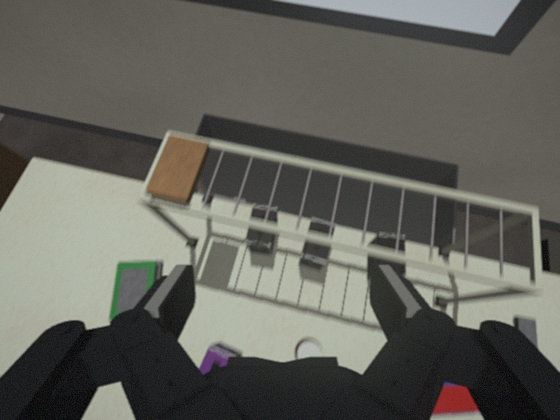

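{"fn": "jog_arm", "kwargs": {"series": [[-0.02,-0.006,0.031,0],[-0.02,-0.006,0.031,0],[-0.02,-0.006,0.031,0],[-0.02,-0.006,0.031,0],[-0.02,-0.006,0.031,0],[-0.02,-0.006,0.031,0],[-0.02,-0.006,0.031,0],[0,0,0,0]]}}

```text
time: 8.92
eef_pos: [0.4968, 0.0573, 0.3499]
tcp_rot: [0.932, 0.113, 0.343, -0.026]
contact_force: [-0.2, 0.9, -2.9]
opening: 1.001
```

```bash
python3 -c "
from h import *
import cv2,pickle
st()
c=vision.get_calibration('wrist')
im=vision.read_camera('wrist')[:,:,::-1]
cv2.imwrite('pics/w3.png',im);pickle.dump(c,open('w3.pkl','wb'))
"
```

```text
t8.92 pos [0.4968 0.0573 0.3499] q [-0.216 -0.558  2.241  0.356  0.833  0.958] tilt 40.2deg dir 0.195 z [ 0.633  0.125 -0.764] x [0.74  0.193 0.645] y [ 0.228 -0.973  0.03 ] F [-0.2  0.9 -2.9] op 1.001
```

View pics/w3.png

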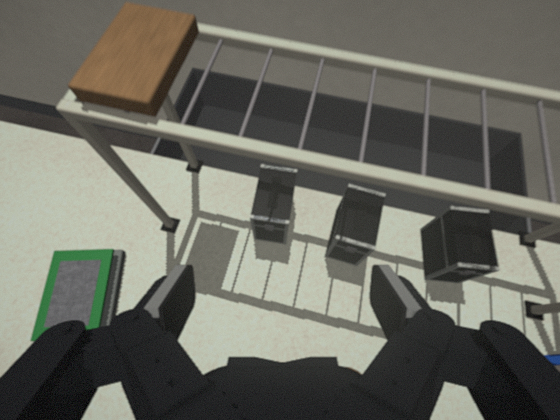

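```bash
python3 -c "
import cv2
a=cv2.imread('pics/w3.png')
cv2.imwrite('pics/w3a.png',cv2.resize(a[150:290,230:400],None,fx=4.5,fy=4.2,interpolation=cv2.INTER_CUBIC))
cv2.imwrite('pics/w3b.png',cv2.resize(a[190:300,400:520],None,fx=5,fy=5,interpolation=cv2.INTER_CUBIC))
cv2.imwrite('pics/w3c.png',cv2.resize(a[240:350,20:140],None,fx=5,fy=5,interpolation=cv2.INTER_CUBIC))
"
```

```text
(no output)
```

View pics/w3a.png

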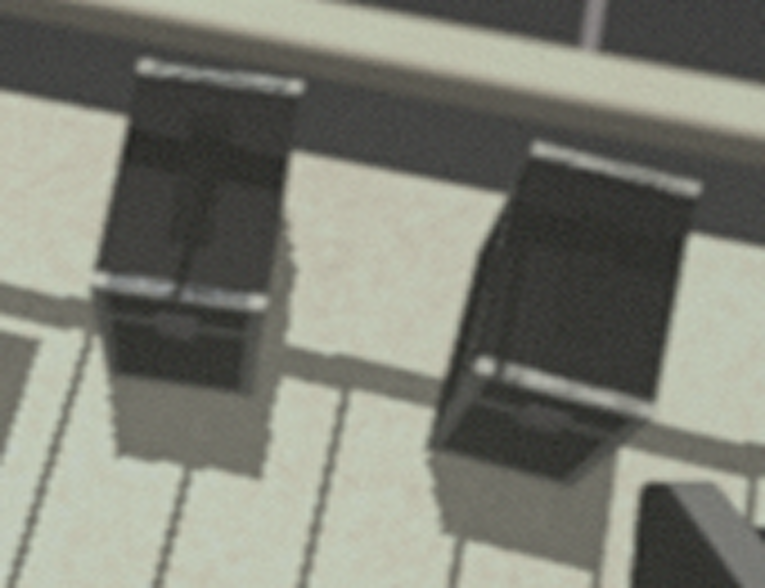

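View pics/w3b.png

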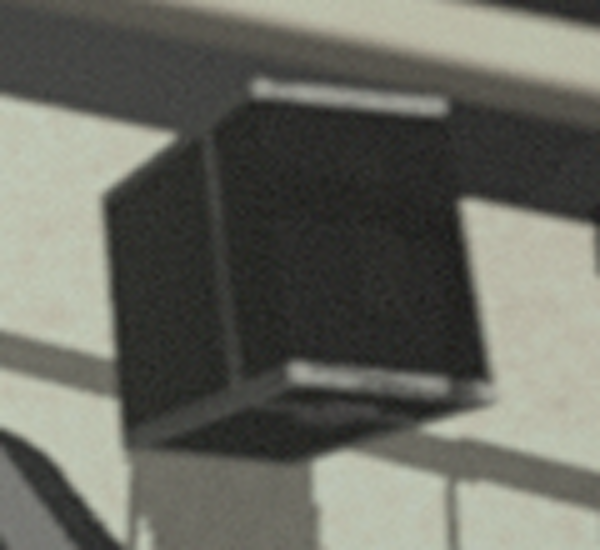

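View pics/w3c.png

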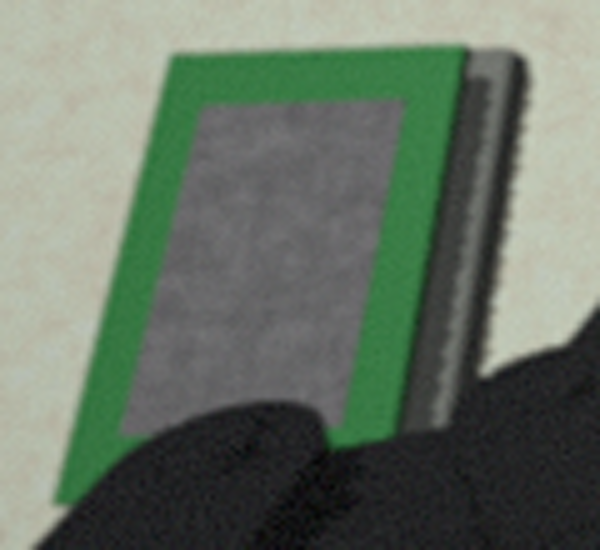

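```bash
python3 - <<'E'
from h import *
import pickle
np.set_printoptions(precision=4,suppress=True)
W=pickle.load(open('w3.pkl','rb'));T=vision.get_calibration('top')
fa=lambda u,v:(230+u/4.5-.4,150+v/4.2-.4); fb=lambda u,v:(400+u/5-.4,190+v/5-.4); fc=lambda u,v:(20+u/5-.4,240+v/5-.4)
t1=lambda u,v:(130+u/4-.375,105+v/4-.375)
t2=lambda u,v:(290+u/3-.333,105+v/3-.333)
t3=lambda u,v:(100+u/4-.375,205+v/4-.375)
for n,f,p,g,tp in [('c1',fa,[(135,62),(302,85),(267,303),(93,280)],t1,[(331,195),(412,195),(427,315),(340,320)]),
 ('c2',fa,[(533,145),(702,187),(655,405),(478,362)],t1,[(530,205),(610,205),(603,325),(525,325)]),
 ('c3',fb,[(252,85),(448,105),(493,395),(287,370)],t2,[(82,155),(145,147),(153,236),(93,240)]),
 ('st',fc,[(172,57),(467,47),(400,440),(57,500)],t3,[(45,80),(172,47),(207,232),(85,260)])]:
    h=.036 if n=='st' else .1
    Z=[tri([ray(W,f(*a)),ray(T,g(*b))])[0] for a,b in zip(p,tp)]
    print(n,'tri z',[z[2].round(3) for z in Z], 'mean',np.mean(Z,0))
    X=np.array([onz(W,f(*a),h) for a in p]); 
    yaw=lambda a,b:np.arctan2((b-a)[1],(b-a)[0])
    print('  ctr',X.mean(0),'len',np.linalg.norm(X[0]-X[3]),np.linalg.norm(X[1]-X[2]),np.linalg.norm(X[0]-X[1]),np.linalg.norm(X[2]-X[3]),'yaw',yaw(X[3],X[0]),yaw(X[2],X[1]),yaw(X[1],X[0])-np.pi/2,yaw(X[2],X[3])-np.pi/2)
E
```

```text
c1 tri z [np.float64(0.114), np.float64(0.121), np.float64(0.104), np.float64(0.134)] mean [0.6585 0.0977 0.1181]
  ctr [0.6681 0.1027 0.1   ] len 0.08784091435165747 0.08710412024915036 0.05810030413413331 0.055959789869591665 yaw 0.10731813385198803 0.08293639067828934 0.07812465359232501 0.0906406366146757
c2 tri z [np.float64(0.114), np.float64(0.108), np.float64(0.097), np.float64(0.095)] mean [ 0.6595 -0.0297  0.1035]
  ctr [ 0.6641 -0.029   0.1   ] len 0.08643216694916075 0.08521739714742839 0.05767506369261189 0.05595224067367131 yaw -0.05780224921657429 -0.07824311627972742 -0.053569579830206715 -0.03140719254627511
c3 tri z [np.float64(0.107), np.float64(0.105), np.float64(0.105), np.float64(0.103)] mean [ 0.6646 -0.1873  0.1051]
  ctr [ 0.6686 -0.19    0.1   ] len 0.08643739909691298 0.08747314997492812 0.058040706801675654 0.05611907611720548 yaw 0.11941951975946033 0.09748469240490328 0.1312241012758233 0.11354665036519496
st tri z [np.float64(0.041), np.float64(0.045), np.float64(0.005), np.float64(0.039)] mean [0.4669 0.3566 0.0323]
  ctr [0.4711 0.3575 0.036 ] len 0.12695944291474406 0.1153214891960346 0.08962426779843088 0.09138974099349455 yaw 0.2781845290633422 0.2873751157472222 0.27479201158295297 0.4025755887847775
```

{"fn": "jog_arm", "kwargs": {"series": [[-0.035,0,0,0.02],[-0.035,0,0,0.02],[-0.03,0,0,0.01],[-0.02,0,0,0],[-0.02,0,0,0],[-0.03,0,0,0],[-0.03,0,0,0],[0,0,0,0]]}}

```text
time: 9.63
eef_pos: [0.4094, 0.0167, 0.3066]
tcp_rot: [0.932, 0.093, 0.351, -0.022]
contact_force: [0.5, -0.4, 0.1]
opening: 1.002
```

```bash
python3 -c "
from h import *
st()
"
```

```text
t9.63 pos [0.4094 0.0167 0.3066] q [-0.441 -0.866  2.473  0.471  0.966  0.773] tilt 41.1deg dir 0.163 z [ 0.649  0.106 -0.753] x [0.737 0.158 0.658] y [ 0.189 -0.982  0.024] F [ 0.5 -0.4  0.1] op 1.002
```

{"fn": "jog_arm", "kwargs": {"series": [[-0.03,0,0,0.02],[-0.036,0,0,0.015],[-0.036,0,0,0],[-0.036,0,0,0],[-0.036,0,0,0],[-0.036,0,0,0],[-0.036,0,0,0],[0,0,0,0]]}}

```text
time: 10.3
eef_pos: [0.3718, -0.0496, 0.2959]
tcp_rot: [0.949, 0.086, 0.301, -0.032]
contact_force: [0.5, -0.2, -0.2]
opening: 1.001
```

```bash
python3 -c "
from h import *
st()
"
```

```text
t10.30 pos [ 0.3718 -0.0496  0.2959] q [-0.73  -0.892  2.476  0.517  1.205  0.559] tilt 35.3deg dir 0.196 z [ 0.566  0.112 -0.816] x [0.804 0.144 0.577] y [ 0.183 -0.983 -0.009] F [ 0.5 -0.2 -0.2] op 1.001
```

{"fn": "jog_arm", "kwargs": {"series": [[-0.03,0,0,0],[-0.036,0,0,0],[-0.036,0,0,0],[-0.036,0,0,0],[-0.036,0,0,0],[0.02,-0.02,0,0],[0.03,-0.027,0,0],[0.03,-0.027,0,0]]}}

```text
time: 10.97
eef_pos: [0.3667, -0.0658, 0.3323]
tcp_rot: [0.96, 0.062, 0.272, -0.033]
contact_force: [-0.4, 0.9, -0.2]
opening: 1.002
```

```bash
python3 -c "
from h import *
st()
"
```

```text
t10.97 pos [ 0.3667 -0.0658  0.3323] q [-0.751 -0.855  2.383  0.457  1.291  0.635] tilt 31.8deg dir 0.184 z [ 0.518  0.097 -0.85 ] x [0.844 0.101 0.526] y [ 0.137 -0.99  -0.029] F [-0.4  0.9 -0.2] op 1.002
```

{"fn": "jog_arm", "kwargs": {"series": [[0.016,-0.0155,0.03,-0.014],[0.016,-0.0155,0.03,-0.014],[0.016,-0.0155,0.03,-0.014],[0.016,-0.0155,0.03,-0.014],[0.016,-0.0155,0.03,0],[0.016,-0.0155,0.03,0],[0.016,-0.0155,0.03,0],[0,0,0,0]]}}

```text
time: 11.63
eef_pos: [0.5788, 0.0896, 0.238]
tcp_rot: [0.951, 0.094, 0.294, -0.017]
contact_force: [-1.0, -1.0, -1.3]
opening: 1.001
```

```bash
cat >> h.py <<'E'
def go(g,s=None,R=None):
    # tool-frame shift to bring grasp point to g
    s=monitor.get_state();R=Ro.from_quat(s['tcp_rot']).as_matrix()
    d=np.array(g)+.008*R[:,2]-s['eef_pos']; print('d world',d.round(4),'tool',(R.T@d).round(4),'spin',round(R[2,1]/R[2,0],3))
E
python3 -c "
from h import *
st();go((.665,.1,.08))
"
```

```text
t11.63 pos [0.5788 0.0896 0.238 ] q [-0.072 -0.181  2.15   0.228  0.598  1.151] tilt 34.3deg dir 0.155 z [ 0.557  0.087 -0.826] x [0.809 0.168 0.563] y [ 0.188 -0.982  0.023] F [-1.  -1.  -1.3] op 1.001
d world [ 0.0907  0.0111 -0.1646] tool [-0.0175  0.0024  0.1874] spin 0.041
```

{"fn": "jog_arm", "kwargs": {"series": [[-0.005,0.001,0.03,0.01],[-0.005,0.001,0.03,0.01],[-0.005,0.001,0.03,0.01],[-0.005,0.001,0.03,0.01],[0,0,0.01,0],[0,0,0,0],[0,0,0,0],[0,0,0,0]]}}

```text
time: 12.3
eef_pos: [0.6526, 0.1036, 0.1263]
tcp_rot: [0.949, 0.077, 0.304, -0.025]
contact_force: [0.1, -0.3, 0.4]
opening: 1.001
```

```bash
python3 -c "
from h import *
import cv2
st();go((.665,.1,.08))
cv2.imwrite('pics/w4.png',vision.read_camera('wrist')[:,:,::-1])
"
```

```text
t12.30 pos [0.6526 0.1036 0.1263] q [-0.039  0.148  2.062  0.358  0.34   1.068] tilt 35.6deg dir 0.164 z [ 0.574  0.095 -0.814] x [0.803 0.131 0.581] y [ 0.162 -0.987 -0.001] F [ 0.1 -0.3  0.4] op 1.001
d world [ 0.017  -0.0028 -0.0528] tool [-0.0175  0.0056  0.0524] spin -0.002
```

View pics/w4.png

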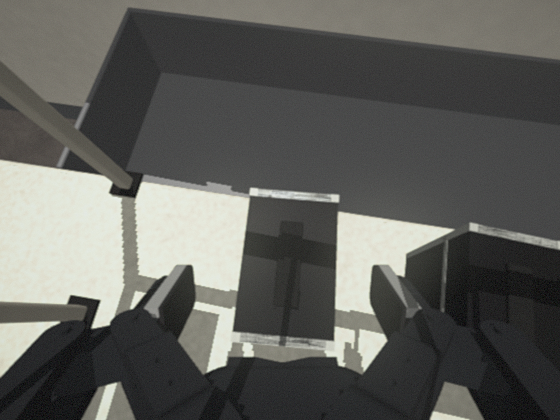

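{"fn": "jog_arm", "kwargs": {"series": [[-0.006,0.002,0.018,0],[-0.006,0.002,0.018,0],[-0.006,0.002,0.018,0],[-0.001,0,0.003,0],[0,0,0,0],[0,0,0,0],[0,0,0,0],[0,0,0,0]]}}

```text
time: 13.02
eef_pos: [0.6789, 0.1007, 0.0866]
tcp_rot: [0.945, 0.077, 0.318, -0.024]
contact_force: [-0.8, 0.3, 0.2]
opening: 1.001
```

{"fn": "jog_arm", "kwargs": {"series": [[0,0,0,0],[0,0,0,0],[0,0,0,0],[0,0,0,0],[0,0,0,0],[0,0,0,0],[0,0,0,0],[0,0,0,0]], "grip": 0.03, "grip_force": 40}}

```text
time: 13.68
eef_pos: [0.6799, 0.1011, 0.0903]
tcp_rot: [0.944, 0.078, 0.32, -0.024]
contact_force: [0.7, 0.8, 0.2]
opening: 0.659
```

```bash
python3 -c "
from h import *
import cv2
st();go((.665,.1,.08))
cv2.imwrite('pics/w5.png',vision.read_camera('wrist')[:,:,::-1])
"
```

```text
t13.68 pos [0.6799 0.1011 0.0903] q [-0.042  0.257  2.025  0.513  0.246  0.905] tilt 37.5deg dir 0.156 z [ 0.601  0.094 -0.794] x [0.783 0.132 0.608] y [ 0.162 -0.987  0.005] F [0.7 0.8 0.2] op 0.659
d world [-0.0101 -0.0004 -0.0166] tool [-0.0181 -0.0014  0.0071] spin 0.008
```

View pics/w5.png

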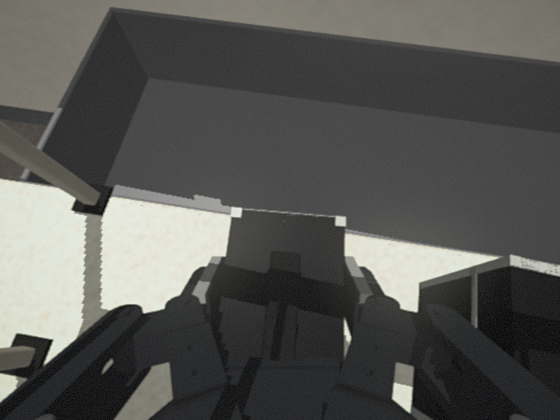

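{"fn": "jog_arm", "kwargs": {"series": [[0.004,0,-0.006,0],[0.006,0,-0.008,0],[0.006,0,-0.008,0],[0.004,0,-0.006,0],[0,0,0,0],[0,0,0,0],[0,0,0,0],[0,0,0,0]]}}

```text
time: 14.4
eef_pos: [0.6727, 0.1014, 0.1171]
tcp_rot: [0.947, 0.078, 0.312, -0.025]
contact_force: [-0.5, -0.2, -2.0]
opening: 0.663
```

```bash
python3 -c "
from h import *
import cv2
s,R=st();print(s['contact_force'],s['wrist_torque'])
cv2.imwrite('pics/w6.png',vision.read_camera('wrist')[:,:,::-1])
print(monitor.get_state()['contact_force'])
"
```

```text
t14.40 pos [0.6727 0.1014 0.1171] q [-0.042  0.201  2.026  0.405  0.313  1.015] tilt 36.4deg dir 0.163 z [ 0.586  0.097 -0.805] x [0.794 0.132 0.594] y [ 0.164 -0.987  0.001] F [-0.5 -0.2 -2. ] op 0.663
[-0.54214367 -0.19149356 -2.04781173] [-0.11633652  0.45898033  0.03643409]
[ 0.27984083 -0.85034183 -2.88272073]
```

View pics/w6.png

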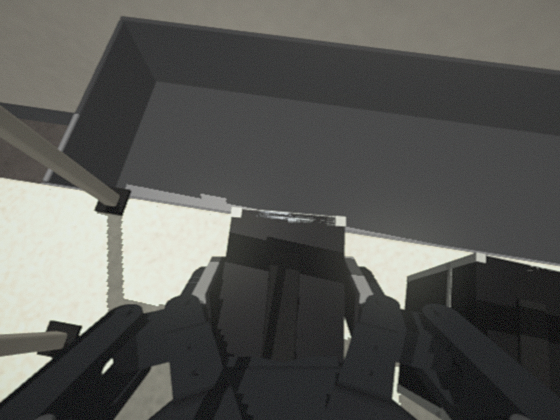

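{"fn": "jog_arm", "kwargs": {"series": [[-0.003,0,0.008,0],[-0.003,0,0.008,0],[-0.003,0,0.007,0],[-0.001,0,0.003,0],[0,0,0,0],[0,0,0,0],[0,0,0,0],[0,0,0,0]]}}

```text
time: 15.12
eef_pos: [0.6844, 0.1042, 0.0907]
tcp_rot: [0.945, 0.078, 0.315, -0.026]
contact_force: [-3.2, 0.2, 2.2]
opening: 0.658
```

```bash
python3 -c "
from h import *
s,R=st();print(s['contact_force'],s['wrist_torque'])
"
```

```text
t15.12 pos [0.6844 0.1042 0.0907] q [-0.037  0.267  2.008  0.482  0.261  0.941] tilt 36.9deg dir 0.164 z [ 0.592  0.098 -0.8  ] x [0.789 0.13  0.6  ] y [ 0.163 -0.987  0.   ] F [-3.2  0.2  2.2] op 0.658
[-3.23455303  0.1539034   2.15566112] [0.05076856 0.38796249 0.02523712]
```

{"fn": "jog_arm", "kwargs": {"series": [[0,0,0,0],[0,0,0,0],[0,0,0,0],[0,0,-0.02,0],[0,0,-0.035,0],[0,0,-0.035,0],[0,0.01,-0.035,0],[0,0.03,-0.01,0]], "grip": 0.0854}}

```text
time: 15.78
eef_pos: [0.6068, 0.0527, 0.1962]
tcp_rot: [0.947, 0.079, 0.311, -0.026]
contact_force: [1.2, 0.0, 0.7]
opening: 1.004
```

```bash
python3 -c "
from h import *
s,R=st();go((.662,-.03,.08))
"
```

```text
t15.78 pos [0.6068 0.0527 0.1962] q [-0.155 -0.078  2.151  0.408  0.493  0.945] tilt 36.4deg dir 0.167 z [ 0.585  0.099 -0.805] x [0.794 0.134 0.593] y [ 0.166 -0.986 -0.   ] F [1.2 0.  0.7] op 1.004
d world [ 0.0599 -0.0819 -0.1227] tool [-0.0361  0.0907  0.1257] spin -0.0
```

{"fn": "jog_arm", "kwargs": {"series": [[-0.012,0.032,0.005,0],[-0.012,0.032,0.005,0],[-0.012,0.03,0.005,0],[0,0.003,0.015,0],[0,0,0.02,0],[0,0,0.02,0],[0,0,0,0],[0,0,0,0]]}}

```text
time: 16.45
eef_pos: [0.6408, -0.0551, 0.1295]
tcp_rot: [0.943, 0.076, 0.323, -0.018]
contact_force: [0.1, -0.0, -0.0]
opening: 1.003
```

```bash
python3 -c "
from h import *
import cv2
s,R=st();go((.662,-.03,.08))
cv2.imwrite('pics/w7.png',vision.read_camera('wrist')[:,:,::-1])
"
```

```text
t16.45 pos [ 0.6408 -0.0551  0.1295] q [-0.352  0.109  2.111  0.758  0.431  0.438] tilt 37.7deg dir 0.137 z [ 0.606  0.083 -0.791] x [0.78  0.131 0.611] y [ 0.155 -0.988  0.014] F [ 0.1 -0.  -0. ] op 1.003
d world [ 0.026   0.0257 -0.0558] tool [-0.0104 -0.0222  0.062 ] spin 0.024
```

View pics/w7.png

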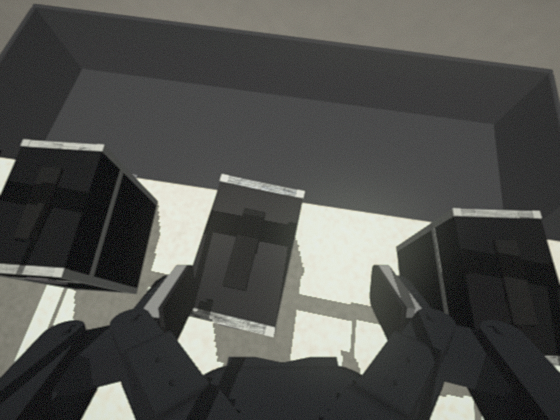

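{"fn": "jog_arm", "kwargs": {"series": [[-0.005,-0.02,0,0.024],[-0.003,-0.003,0.01,0],[-0.003,0,0.02,0],[-0.001,0,0.02,0],[0,0,0.012,0],[0,0,0,0],[0,0,0,0],[0,0,0,0]]}}

```text
time: 17.17
eef_pos: [0.6675, -0.0266, 0.0822]
tcp_rot: [0.942, 0.066, 0.329, -0.02]
contact_force: [-1.0, -0.1, -0.2]
opening: 1.001
```

```bash
python3 -c "
from h import *
s,R=st();go((.662,-.03,.08))
"
```

```text
t17.17 pos [ 0.6675 -0.0266  0.0822] q [-0.283  0.238  2.074  0.916  0.321  0.339] tilt 38.5deg dir 0.132 z [ 0.617  0.082 -0.783] x [0.775 0.112 0.622] y [ 0.138 -0.99   0.006] F [-1.  -0.1 -0.2] op 1.001
d world [-0.0006 -0.0027 -0.0085] tool [-0.006   0.0026  0.006 ] spin 0.009
```

Close enough; grip, then lift.

{"fn": "jog_arm", "kwargs": {"series": [[-0.003,0.001,0.003,0],[0,0,0,0],[0,0,0,0],[0,0,0,0],[0,0,0,0],[0,0,0,0],[0,0,0,0],[0,0,0,0]], "grip": 0.03, "grip_force": 60}}

```text
time: 17.83
eef_pos: [0.6671, -0.0286, 0.0814]
tcp_rot: [0.941, 0.067, 0.331, -0.019]
contact_force: [0.6, -0.2, -0.9]
opening: 0.694
```

{"fn": "jog_arm", "kwargs": {"series": [[0.004,0,-0.006,0],[0.006,0,-0.008,0],[0.006,0,-0.008,0],[0.004,0,-0.006,0],[0,0,0,0],[0,0,0,0],[0,0,0,0],[0,0,0,0]]}}

```text
time: 18.5
eef_pos: [0.6516, -0.0232, 0.0979]
tcp_rot: [0.947, 0.068, 0.314, -0.027]
contact_force: [-0.5, -0.0, -5.8]
opening: 0.653
```

```bash
python3 -c "
from h import *
import cv2
s,R=st();print(s['contact_force'],s['wrist_torque'])
cv2.imwrite('pics/w8.png',vision.read_camera('wrist')[:,:,::-1])
print(monitor.get_state()['contact_force'])
"
```

```text
t18.50 pos [ 0.6516 -0.0232  0.0979] q [-0.287  0.183  2.094  0.783  0.374  0.473] tilt 36.8deg dir 0.158 z [ 0.591  0.094 -0.801] x [0.793 0.112 0.598] y [ 0.146 -0.989 -0.008] F [-0.5 -0.  -5.8] op 0.653
[-0.53633672 -0.04860486 -5.7809676 ] [-8.73651008e-02  8.53654562e-01  5.90520322e-04]
[-0.55786143  0.11424154 -6.0242719 ]
```

View pics/w8.png

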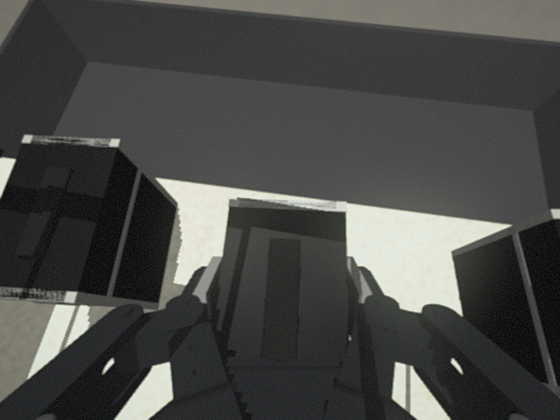

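{"fn": "jog_arm", "kwargs": {"series": [[-0.008,-0.003,-0.02,0],[-0.008,-0.003,-0.03,0],[-0.008,-0.003,-0.03,0],[-0.008,-0.003,-0.03,0],[-0.006,-0.003,-0.032,0],[0,-0.003,-0.034,0],[0,0,-0.036,0],[0.01,0,-0.034,0]]}}

```text
time: 19.22
eef_pos: [0.469, -0.0286, 0.2658]
tcp_rot: [0.952, 0.069, 0.296, -0.034]
contact_force: [0.9, -0.0, -5.2]
opening: 0.653
```

```bash
python3 -c "
from h import *
import cv2
s,R=st();
cv2.imwrite('pics/s2.png',vision.read_camera('scene')[:,:,::-1])
"
```

```text
t19.22 pos [ 0.469  -0.0286  0.2658] q [-0.46  -0.534  2.352  0.464  0.874  0.747] tilt 34.7deg dir 0.186 z [ 0.56   0.105 -0.822] x [0.815 0.11  0.569] y [ 0.151 -0.988 -0.024] F [ 0.9 -0.  -5.2] op 0.653
```

View pics/s2.png

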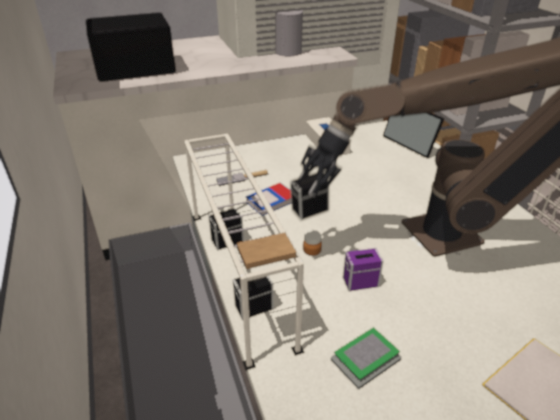

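{"fn": "jog_arm", "kwargs": {"series": [[0.022,0,-0.034,-0.01],[0.022,0,-0.034,-0.01],[0.022,0,-0.034,-0.01],[0.022,0,-0.034,-0.01],[0.022,0,-0.034,0],[0.015,-0.03,-0.015,0],[0,-0.041,0,0],[0,-0.041,0,0]]}}

```text
time: 19.93
eef_pos: [0.4417, 0.0744, 0.4983]
tcp_rot: [0.95, 0.08, 0.302, -0.02]
contact_force: [1.1, 0.2, -7.2]
opening: 0.649
```

```bash
python3 -c "
from h import *
s,R=st();go((.4645,.356,.25))
"
```

```text
t19.93 pos [0.4417 0.0744 0.4983] q [-0.157 -0.656  2.012  0.188  1.199  1.23 ] tilt 35.2deg dir 0.150 z [ 0.57   0.086 -0.817] x [0.805 0.14  0.576] y [ 0.164 -0.986  0.011] F [ 1.1  0.2 -7.2] op 0.649
d world [ 0.0274  0.2823 -0.2548] tool [-0.0852 -0.2767  0.2482] spin 0.018
```

{"fn": "jog_arm", "kwargs": {"series": [[-0.008,-0.029,0.022,0.005],[-0.008,-0.029,0.022,0.005],[-0.008,-0.029,0.022,0],[-0.008,-0.029,0.022,0],[-0.008,-0.029,0.022,0],[-0.008,-0.029,0.022,0],[-0.008,-0.029,0.022,0],[-0.008,-0.029,0.022,0]]}}

```text
time: 20.6
eef_pos: [0.4471, 0.3265, 0.3188]
tcp_rot: [0.948, 0.077, 0.307, -0.026]
contact_force: [1.5, -0.3, -6.2]
opening: 0.642
```

```bash
python3 -c "
from h import *
s,R=st();go((.4645,.356,.20))
"
```

```text
t20.60 pos [0.4471 0.3265 0.3188] q [ 0.54  -0.301  2.103 -0.312  0.77   2.11 ] tilt 35.9deg dir 0.167 z [ 0.578  0.098 -0.81 ] x [0.799 0.13  0.586] y [ 0.162 -0.987 -0.003] F [ 1.5 -0.3 -6.2] op 0.642
d world [ 0.022   0.0303 -0.1253] tool [-0.0519 -0.026   0.1171] spin -0.005
```

{"fn": "jog_arm", "kwargs": {"series": [[-0.014,-0.007,0.031,0],[-0.014,-0.007,0.031,0],[-0.014,-0.007,0.031,0],[-0.012,-0.006,0.029,0],[0,0,0,0],[0,0,0,0],[0,0,0,0],[0,0,0,0]]}}

```text
time: 21.27
eef_pos: [0.4603, 0.365, 0.1695]
tcp_rot: [0.952, 0.079, 0.293, -0.028]
contact_force: [0.4, 0.6, -6.6]
opening: 0.648
```

```bash
python3 -c "
from h import *
import cv2
s,R=st();go((.4645,.356,.124))
im=vision.read_camera('scene')[:,:,::-1]
cv2.imwrite('pics/s3.png',cv2.resize(im[220:400,250:470],None,fx=3.5,fy=3.3,interpolation=cv2.INTER_CUBIC))
im=vision.read_camera('wrist')[:,:,::-1]
cv2.imwrite('pics/w9.png',im)
im=vision.read_camera('top')[:,:,::-1]
cv2.imwrite('pics/t3.png',cv2.resize(im[170:300,70:230],None,fx=4.5,fy=4.5,interpolation=cv2.INTER_CUBIC))
"
```

```text
t21.27 pos [0.4603 0.365  0.1695] q [ 0.59  -0.033  2.154 -0.479  0.513  2.355] tilt 34.3deg dir 0.177 z [ 0.554  0.099 -0.826] x [0.815 0.134 0.563] y [ 0.167 -0.986 -0.007] F [ 0.4  0.6 -6.6] op 0.648
d world [ 0.0086 -0.0082 -0.0522] tool [-0.0234  0.0099  0.0471] spin -0.012
```

View pics/s3.png

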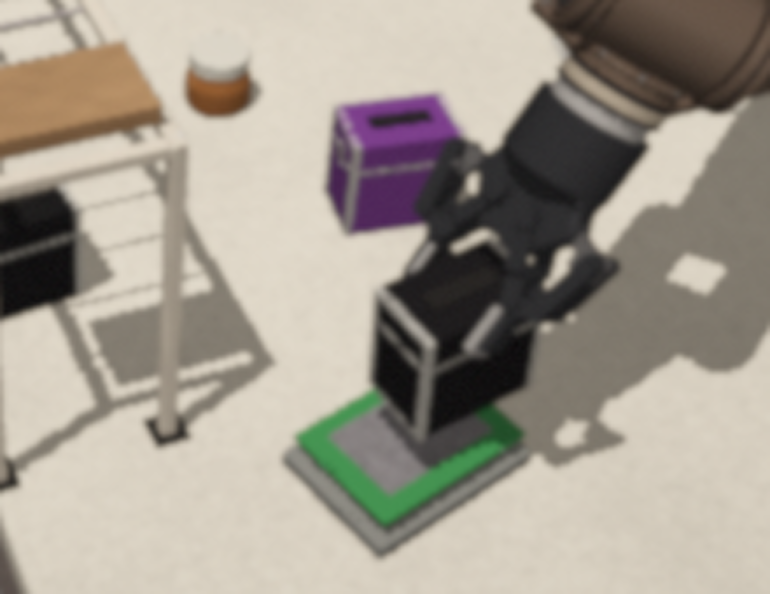

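View pics/w9.png

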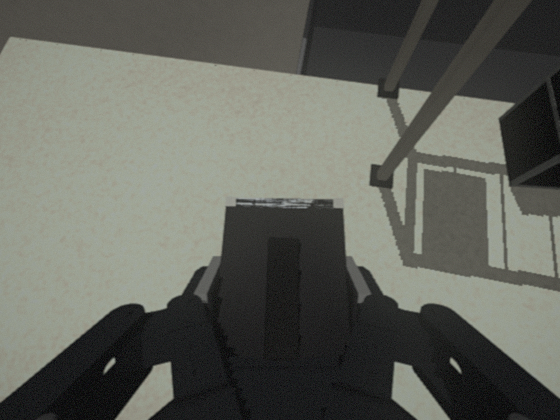

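View pics/t3.png

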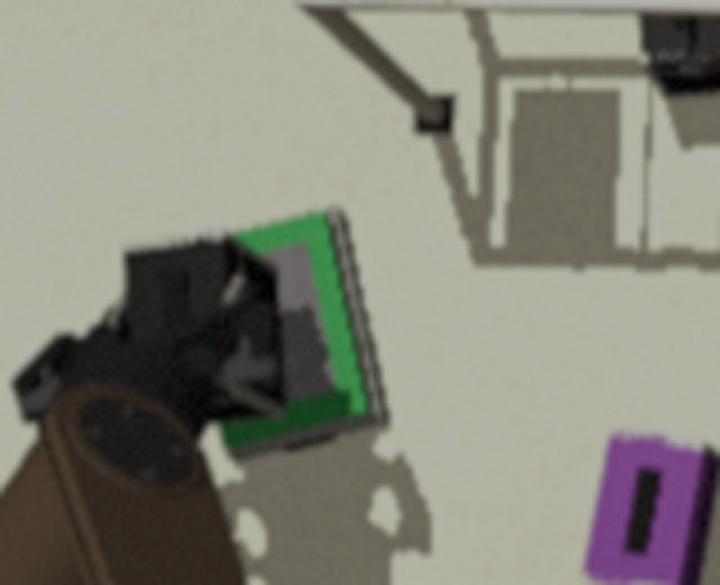

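```bash
python3 -c "
from h import *
c=vision.get_calibration('wrist');R=np.array(c['R']);t=c['t']
P=[]
for u in (227,343):
    X=np.array([(u-c['cx'])/299.4,(198-c['cy'])/299.4,1])*.147
    P.append(R.T@(X-t))
print(P, (P[0]+P[1])/2); d=P[0]-P[1]; print('yaw',np.arctan2(d[1],d[0])-np.pi/2)
S=vision.get_calibration('scene')
f=lambda u,v:(250+u/3.5-.4,220+v/3.3-.4)
for p in [(378,290),(432,345),(425,438)]: print(ray(S,f(*p))[1], )
c1=tri([ray(c,(227,198)),ray(S,f(432,345))]);c2=tri([ray(c,(343,198)),ray(S,f(378,290))]);print(c1,c2)
"
```

```text
[array([0.49513639, 0.39893267, 0.18300697]), array([0.50464122, 0.34277941, 0.18254088])] [0.49988881 0.37085604 0.18277392]
yaw 0.16767656136640086
[-0.37461386 -0.57177391 -0.72988975]
[-0.39271043 -0.53490089 -0.74810397]
[-0.37224123 -0.4972122  -0.78371965]
(array([0.4927722 , 0.39837432, 0.18767943]), [np.float64(0.0010569037147054752), np.float64(0.0010569037147054752)]) (array([0.50150403, 0.3449197 , 0.18746995]), [np.float64(0.001744268117517346), np.float64(0.001744268117517251)])
```

{"fn": "jog_arm", "kwargs": {"series": [[0,0,0,-0.04],[0,0,0,-0.04],[0,0,0,-0.04],[0,0,0,-0.03],[-0.005,0,0.012,0],[-0.005,0,0.012,0],[0,0,0,0],[0,0,0,0]]}}

```text
time: 22.08
eef_pos: [0.4737, 0.368, 0.1648]
tcp_rot: [0.939, 0.149, 0.31, -0.012]
contact_force: [1.0, -0.1, -5.0]
opening: 0.642
```

```bash
python3 -c "
from h import *
import cv2,pickle
s,R=st()
c=vision.get_calibration('wrist')
im=vision.read_camera('wrist')[:,:,::-1]
cv2.imwrite('pics/w10.png',im);pickle.dump(c,open('w10.pkl','wb'))
im=vision.read_camera('scene')[:,:,::-1]
cv2.imwrite('pics/s4.png',cv2.resize(im[260:400,310:450],None,fx=4.2,fy=4.2,interpolation=cv2.INTER_CUBIC))
"
```

```text
t22.08 pos [0.4737 0.368  0.1648] q [ 0.58  -0.008  2.148 -0.52   0.461  2.241] tilt 36.1deg dir 0.195 z [ 0.578  0.114 -0.808] x [0.764 0.273 0.585] y [ 0.288 -0.955  0.071] F [ 1.  -0.1 -5. ] op 0.642
```

View pics/w10.png

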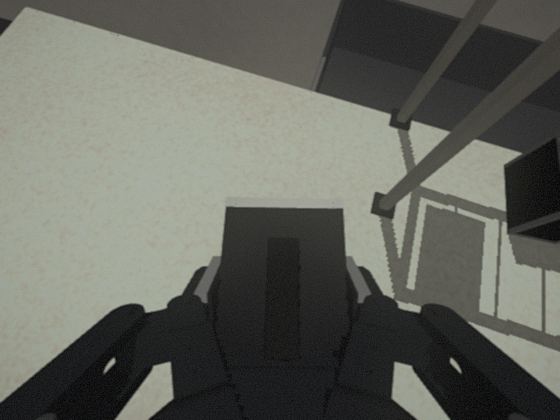

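View pics/s4.png

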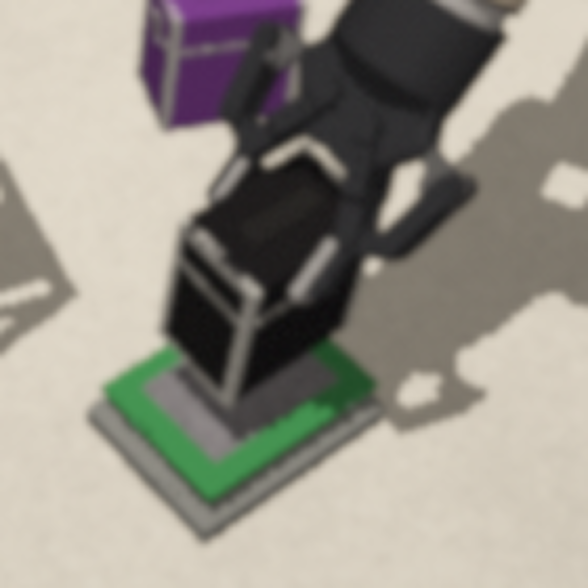

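```bash
python3 -c "
from h import *
import pickle
c=pickle.load(open('w10.pkl','rb'));S=vision.get_calibration('scene')
f=lambda u,v:(310+u/4.2-.4,260+v/4.2-.4)
L=tri([ray(c,(226,198)),ray(S,f(260,287))]);Rr=tri([ray(c,(343,198)),ray(S,f(186,228))]);print(L,Rr)
s=monitor.get_state();Rt=Ro.from_quat(s['tcp_rot']).as_matrix()
Rg=Ro.from_quat([.941,.067,.331,-.019]).as_matrix()
y=Rg[:,1]; yaw=np.arctan2(y[0],-y[1]); Rc0=Ro.from_euler('z',yaw).as_matrix()
Rc=Rt@Rg.T@Rc0; print('case axes\n',Rc.round(3))
e=(L[0]+Rr[0])/2
ctr=e-Rc@np.array([.045,0,.05]); print('ctr',ctr,'tcp->ctr in tool',(Rt.T@(ctr-s['eef_pos'])).round(4))
for a in (.045,-.045):
  for b in (.028,-.028): 
    X=ctr+Rc@np.array([a,b,-.05]); print('bot',X.round(4), ((proj(S,X)-[310,260]+.4)*4.2).round(0))
print('bottom centre',ctr+Rc@np.array([0,0,-.05]))
"
```

```text
(array([0.49908197, 0.40486607, 0.18533643]), [np.float64(0.0006099814639131707), np.float64(0.0006099814639131586)]) (array([0.51571312, 0.35476607, 0.18382159]), [np.float64(0.0025896700734772847), np.float64(0.0025896700734772743)])
case axes
 [[ 0.957 -0.287  0.029]
 [ 0.285  0.956  0.074]
 [-0.049 -0.062  0.997]]
ctr [0.46285349 0.36330902 0.13695187] tcp->ctr in tool [-0.0258 -0.0006  0.0158]
bot [0.4964 0.3992 0.0831] [236. 405.]
bot [0.5125 0.3457 0.0866] [163. 332.]
bot [0.4103 0.3736 0.0876] [355. 319.]
bot [0.4264 0.32   0.0911] [281. 251.]
bottom centre [0.46138964 0.35961568 0.08710996]
```

{"fn": "jog_arm", "kwargs": {"series": [[-0.008,0,0.012,0],[-0.008,0,0.012,0],[-0.008,0,0.012,0],[-0.004,0,0.006,0],[0,0,0,0],[0,0,0,0],[0,0,0,0],[0,0,0,0]]}}

```text
time: 22.85
eef_pos: [0.481, 0.3687, 0.1242]
tcp_rot: [0.936, 0.149, 0.317, -0.015]
contact_force: [-0.2, -0.5, -6.0]
opening: 0.644
```

```bash
python3 -c "
from h import *
s,R=st(); print((s['eef_pos']+R@np.array([-.0258,-.0006,.0158])), s['wrist_torque'])
"
```

```text
t22.85 pos [0.481  0.3687 0.1242] q [ 0.573  0.07   2.162 -0.65   0.365  2.377] tilt 37.1deg dir 0.205 z [ 0.59   0.123 -0.798] x [0.754 0.269 0.599] y [ 0.288 -0.955  0.066] F [-0.2 -0.5 -6. ] op 0.644
[0.47065272 0.36427282 0.09612039] [-0.10591179  0.77254846  0.00261823]
```

{"fn": "jog_arm", "kwargs": {"series": [[-0.006,0.001,0.004,0],[-0.006,0.001,0.004,0],[-0.003,0,0.003,0],[0,0,0,0],[0,0,0,0],[0,0,0,0],[0,0,0,0],[0,0,0,0]]}}

```text
time: 23.52
eef_pos: [0.4809, 0.3679, 0.1149]
tcp_rot: [0.934, 0.148, 0.325, -0.019]
contact_force: [-2.1, -0.4, -2.1]
opening: 0.651
```

```bash
python3 -c "
from h import *
import cv2,pickle
s,R=st(); print((s['eef_pos']+R@np.array([-.0258,-.0006,.0158])), s['wrist_torque'])
im=vision.read_camera('scene')[:,:,::-1]
cv2.imwrite('pics/s5.png',cv2.resize(im[260:400,310:450],None,fx=4.2,fy=4.2,interpolation=cv2.INTER_CUBIC))
"
```

```text
t23.52 pos [0.4809 0.3679 0.1149] q [ 0.57   0.082  2.176 -0.721  0.329  2.449] tilt 38.0deg dir 0.217 z [ 0.601  0.133 -0.788] x [0.745 0.265 0.613] y [ 0.29  -0.955  0.06 ] F [-2.1 -0.4 -2.1] op 0.651
[0.47104164 0.36369166 0.08661704] [-0.18800336  0.88393574 -0.01485118]
```

View pics/s5.png

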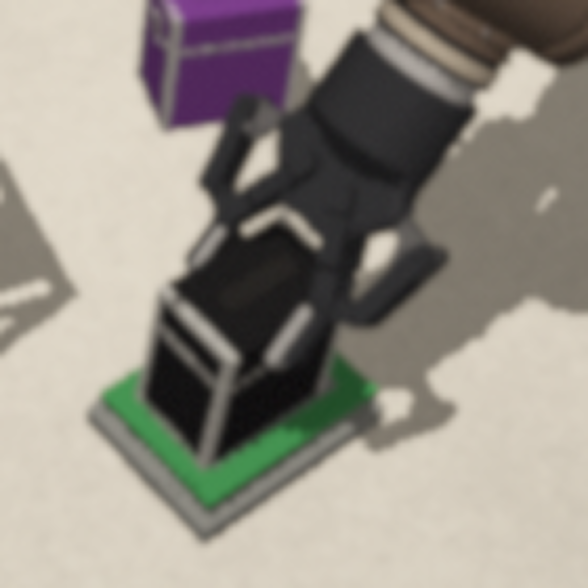

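```bash
python3 -c "
from h import *
S=vision.get_calibration('scene')
f=lambda u,v:(310+u/4.2-.4,260+v/4.2-.4)
a=[onz(S,f(*p),.03)[:2] for p in [(207,465),(143,400)]]
b=[onz(S,f(*p),.031)[:2] for p in [(211,504),(103,393),(378,384)]]
print(a,b)
h=np.array([np.cos(.275),np.sin(.275)])
print('case c',np.mean(a,0)-.045*h,'plate c',np.mean(b[:2],0)-.065*h, 'plate w',np.linalg.norm(b[0]-b[1]),np.linalg.norm(b[0]-b[2]),'case w',np.linalg.norm(a[0]-a[1]))
d=b[0]-b[1];print('yaw plate',np.arctan2(d[1],d[0])-np.pi/2);d=b[0]-b[2];print(np.arctan2(d[1],d[0]));d=a[0]-a[1];print('case',np.arctan2(d[1],d[0])-np.pi/2)
"
```

```text
[array([0.50540002, 0.39538717]), array([0.5195202 , 0.34527437])] [array([0.51504379, 0.41838511]), array([0.53903276, 0.33406747]), array([0.39020593, 0.38084059])]
case c [0.46915098 0.35811115] plate c [0.46448064 0.35857574] plate w 0.08766376411943708 0.13036135099515017 case w 0.05206411610887732
yaw plate 0.2771832547663433
0.2921413170589533
case 0.27464744719789036
```

{"fn": "jog_arm", "kwargs": {"series": [[-0.004,0,-0.001,0],[-0.002,0,0.001,0],[0,0,0,0],[0,0,0,0],[0,0,0,0],[0,0,0,0],[0,0,0,0],[0,0,0,0]]}}

```text
time: 24.23
eef_pos: [0.4782, 0.3674, 0.1135]
tcp_rot: [0.933, 0.148, 0.328, -0.021]
contact_force: [-0.7, -0.6, -1.4]
opening: 0.648
```

{"fn": "jog_arm", "kwargs": {"series": [[0,0,0,0],[0,0,0,0],[0,0,0,0],[0,0,0,0],[0,0,0,0],[0,0,0,0],[0,0,0,0],[0,0,0,0]], "grip": 0.0854}}

```text
time: 24.9
eef_pos: [0.4813, 0.3701, 0.1185]
tcp_rot: [0.931, 0.149, 0.332, -0.023]
contact_force: [-0.4, -0.6, -0.7]
opening: 1.0
```

```bash
python3 -c "
from h import *
import cv2,pickle
s,R=st()
im=vision.read_camera('scene')[:,:,::-1]
cv2.imwrite('pics/s6.png',cv2.resize(im[260:400,310:450],None,fx=4.2,fy=4.2,interpolation=cv2.INTER_CUBIC))
"
```

```text
t24.90 pos [0.4813 0.3701 0.1185] q [ 0.572  0.076  2.179 -0.746  0.316  2.474] tilt 38.9deg dir 0.229 z [ 0.612  0.143 -0.778] x [0.735 0.262 0.626] y [ 0.293 -0.954  0.055] F [-0.4 -0.6 -0.7] op 1.000
```

View pics/s6.png

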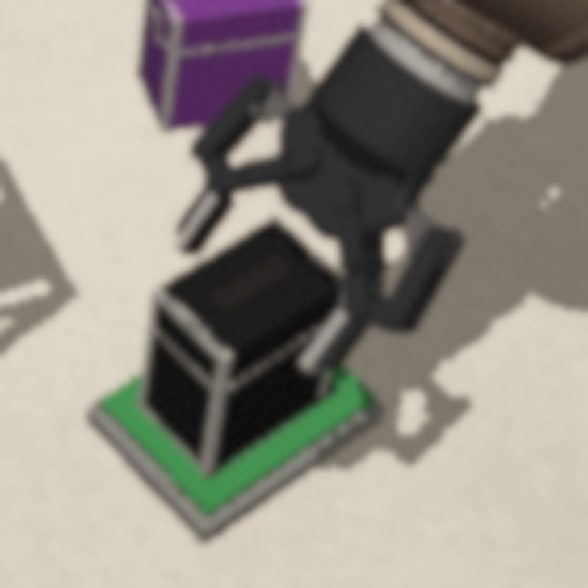

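{"fn": "jog_arm", "kwargs": {"series": [[0,0,-0.02,0],[0,0,-0.035,0],[0,0,-0.038,0],[0,0,-0.038,0],[0,0,-0.038,0],[0.01,0,-0.036,0.03],[0.01,0.02,-0.03,0.03],[0.01,0.03,-0.02,0.03]]}}

```text
time: 25.62
eef_pos: [0.3527, 0.2913, 0.337]
tcp_rot: [0.94, 0.11, 0.322, -0.037]
contact_force: [0.9, -0.9, 1.2]
opening: 1.001
```

```bash
python3 -c "
from h import *
import cv2,pickle
s,R=st()
im=vision.read_camera('scene')[:,:,::-1]
cv2.imwrite('pics/s7.png',cv2.resize(im[260:400,310:450],None,fx=4.2,fy=4.2,interpolation=cv2.INTER_CUBIC))
im=vision.read_camera('top')[:,:,::-1]
cv2.imwrite('pics/t7.png',cv2.resize(im[190:290,90:190],None,fx=6,fy=6,interpolation=cv2.INTER_CUBIC))
c=vision.get_calibration('wrist')
im=vision.read_camera('wrist')[:,:,::-1]
cv2.imwrite('pics/w11.png',im);pickle.dump(c,open('w11.pkl','wb'))
"
```

```text
t25.62 pos [0.3527 0.2913 0.337 ] q [ 0.578 -0.6    2.276 -0.281  0.855  2.034] tilt 37.8deg dir 0.231 z [ 0.597  0.14  -0.79 ] x [0.768 0.183 0.613] y [ 0.23  -0.973  0.001] F [ 0.9 -0.9  1.2] op 1.001
```

View pics/s7.png

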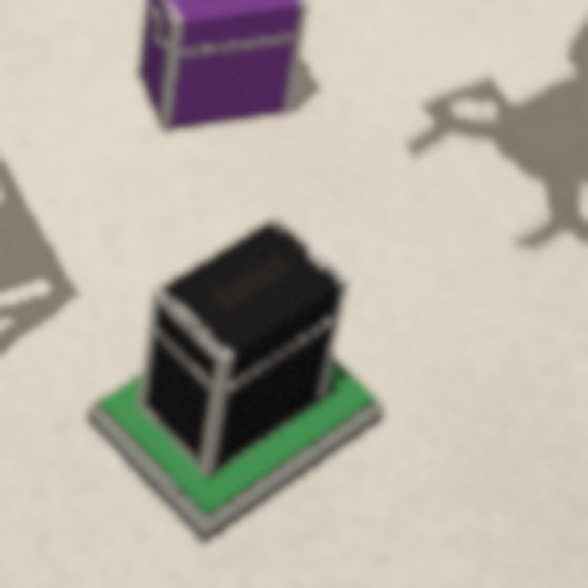

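View pics/t7.png

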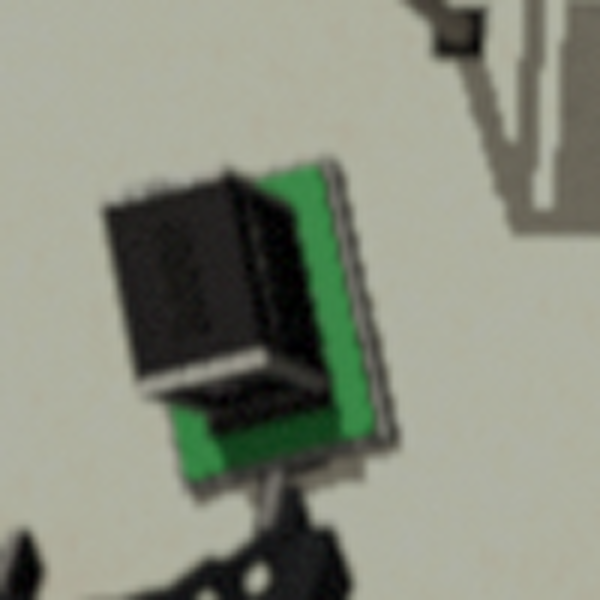

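View pics/w11.png

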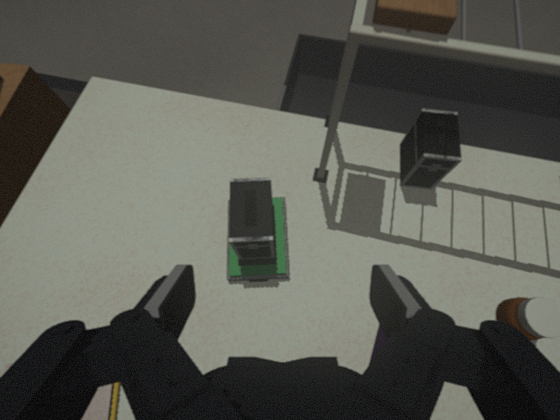

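```bash
python3 -c "
from h import *
S=vision.get_calibration('scene');T=vision.get_calibration('top')
f=lambda u,v:(310+u/4.2-.4,260+v/4.2-.4);g=lambda u,v:(90+u/6-.42,190+v/6-.42)
z=.024
h=np.array([np.cos(.277),np.sin(.277)]);l=np.array([-h[1],h[0]])
def rel(p): return np.round([p[:2]@h,p[:2]@l],4)
for n,p in dict(cFL=(208,472),cFR=(144,403),cNL=(328,393),pFL=(207,512),pFR=(103,403),pNL=(376,400)).items(): print(n,rel(onz(S,f(*p),z)),onz(S,f(*p),z)[:2].round(4))
for n,p in dict(cFR=(297,210),cNR=(328,380),cNL=(213,428),pFR=(327,163),pNR=(375,438),pNL=(190,485)).items(): print('top',n,rel(onz(T,g(*p),z)),onz(T,g(*p),z)[:2].round(4))
for n,p in dict(FL=(105,208),FR=(230,178),NR=(265,355),NL=(140,390)).items(): print('toptop',n,rel(onz(T,g(*p),.124)),onz(T,g(*p),.124)[:2].round(4))
for n,p in dict(FR=(157,290),FL=(230,352),NL=(343,285),NR=(275,225)).items(): print('scenetop',n,rel(onz(S,f(*p),.124)))
"
```

```text
cFL [0.5935 0.2429] [0.5044 0.396 ]
cFR [0.5916 0.1888] [0.5174 0.3434]
cNL [0.5023 0.2443] [0.4163 0.3724]
pFL [0.6111 0.2609] [0.5165 0.418 ]
pFR [0.6104 0.1753] [0.5392 0.3356]
pNL [0.4837 0.2635] [0.3932 0.3857]
top cFR [0.5908 0.1854] [0.5176 0.3399]
top cNR [0.509 0.188] [0.4382 0.32  ]
top cNL [0.501  0.2437] [0.4153 0.3715]
top pFR [0.609  0.1673] [0.5401 0.3275]
top pNR [0.4771 0.1727] [0.4117 0.2965]
top pNL [0.4781 0.2592] [0.389 0.38 ]
toptop FL [0.5901 0.2419] [0.5015 0.3941]
toptop FR [0.589  0.1867] [0.5155 0.3407]
toptop NR [0.509  0.1878] [0.4382 0.3198]
toptop NL [0.5081 0.2428] [0.4223 0.3725]
scenetop FR [0.5943 0.1901]
scenetop FL [0.5911 0.2423]
scenetop NL [0.5113 0.2453]
scenetop NR [0.5108 0.194 ]
```

```bash
python3 - <<'E'
from kin import *
P,_=fit()
for tilt in (32,35,38):
 for hd in (.2,0,):
  for y in (.10,-.19):
   for x,z in ((.6,.05),(.6,.09),(.65,.05),(.72,.05),(.72,.08)):
    p,R=pose((x,y,z),tilt,hd); q,e=ik(p,R,P,[0,.3,1.9,.5,.5,.8]); print(tilt,hd,y,x,z,q.round(2),'%.4f'%e)
E
```

```text
32 0.2 0.1 0.6 0.05 [-0.05  0.22  2.16  0.55  0.26  0.82] 0.0000
32 0.2 0.1 0.6 0.09 [-0.05  0.14  2.16  0.42  0.33  0.96] 0.0000
32 0.2 0.1 0.65 0.05 [-0.05  0.31  2.04  0.49  0.28  0.88] 0.0000
32 0.2 0.1 0.72 0.05 [-0.04  0.43  1.87  0.42  0.32  0.97] 0.0000
32 0.2 0.1 0.72 0.08 [-0.04  0.38  1.87  0.36  0.37  1.02] 0.0000
32 0.2 -0.19 0.6 0.05 [-0.61  0.29  2.07  0.84  0.54  0.07] 0.0000
32 0.2 -0.19 0.6 0.09 [-0.61  0.22  2.06  0.76  0.59  0.18] 0.0000
32 0.2 -0.19 0.65 0.05 [-0.56  0.37  1.96  0.8   0.53  0.16] 0.0000
32 0.2 -0.19 0.72 0.05 [-0.5   0.49  1.79  0.73  0.54  0.3 ] 0.0000
32 0.2 -0.19 0.72 0.08 [-0.5   0.44  1.79  0.68  0.58  0.36] 0.0000
32 0 0.1 0.6 0.05 [-0.    0.22  2.15  0.    0.24  1.57] 0.0062
32 0 0.1 0.6 0.09 [-0.    0.14  2.15  0.    0.29  1.57] 0.0000
32 0 0.1 0.65 0.05 [-0.    0.31  2.04  0.    0.24  1.57] 0.0013
32 0 0.1 0.72 0.05 [-0.    0.43  1.87  0.    0.28  1.57] 0.0000
32 0 0.1 0.72 0.08 [-0.    0.38  1.87  0.    0.33  1.57] 0.0000
32 0 -0.19 0.6 0.05 [-0.58  0.27  2.1   0.8   0.41  0.31] 0.0000
32 0 -0.19 0.6 0.09 [-0.58  0.19  2.09  0.69  0.47 
[... 2135 characters left out ...]
0.72 0.08 [-0.52  0.43  1.83  0.92  0.54  0.12] 0.0000
38 0 0.1 0.6 0.05 [ 0.    0.2   2.15 -0.02  0.24  1.59] 0.0315
38 0 0.1 0.6 0.09 [-0.    0.12  2.17  0.    0.24  1.57] 0.0161
38 0 0.1 0.65 0.05 [ 0.    0.29  2.04 -0.02  0.24  1.59] 0.0274
38 0 0.1 0.72 0.05 [ 0.    0.42  1.88 -0.01  0.24  1.58] 0.0190
38 0 0.1 0.72 0.08 [-0.    0.37  1.9   0.    0.24  1.57] 0.0093
38 0 -0.19 0.6 0.05 [-0.6   0.26  2.14  1.15  0.39 -0.04] 0.0000
38 0 -0.19 0.6 0.09 [-0.6   0.18  2.14  0.98  0.43  0.14] 0.0000
38 0 -0.19 0.65 0.05 [-0.54  0.35  2.03  1.08  0.37  0.07] 0.0000
38 0 -0.19 0.72 0.05 [-0.48  0.46  1.86  0.95  0.36  0.26] 0.0000
38 0 -0.19 0.72 0.08 [-0.48  0.41  1.86  0.85  0.39  0.36] 0.0000
```

{"fn": "jog_arm", "kwargs": {"series": [[-0.004,0.033,0.012,0],[-0.004,0.033,0.015,0],[-0.004,0.033,0.02,0],[-0.004,0.033,0.023,0],[-0.004,0.033,0.024,0],[-0.004,0.033,0.024,0],[-0.004,0.033,0.024,0],[-0.004,0.033,0.024,0]], "grip": 0, "grip_force": 40}}

```text
time: 26.43
eef_pos: [0.489, 0.0553, 0.1808]
tcp_rot: [0.938, 0.115, 0.325, -0.042]
contact_force: [0.9, 0.8, 0.7]
opening: 0.0
```

```bash
cat >> h.py <<'E'
def tip(g):
    s=monitor.get_state();R=Ro.from_quat(s['tcp_rot']).as_matrix()
    print('tip now',(s['eef_pos']+.011*R[:,2]).round(4)); d=np.array(g)-.011*R[:,2]-s['eef_pos']; print('d world',d.round(4),'tool',(R.T@d).round(4),'spin',round(R[2,1]/R[2,0],3), 'world x,y,z in tool',(R.T).round(3).T.tolist())
E
python3 -c "
from h import *
st();tip((.585,.092,.045))"
```

```text
t26.43 pos [0.489  0.0553 0.1808] q [-0.241 -0.386  2.437  0.581  0.561  0.671] tilt 38.2deg dir 0.250 z [ 0.6    0.153 -0.786] x [0.763 0.189 0.619] y [ 0.243 -0.97  -0.004] F [0.9 0.8 0.7] op 0.000
tip now [0.4956 0.057  0.1721]
d world [ 0.0894  0.035  -0.1271] tool [-0.0039 -0.0118  0.1589] spin -0.006 world x,y,z in tool [[0.763, 0.243, 0.6], [0.189, -0.97, 0.153], [0.619, -0.004, -0.786]]
```

{"fn": "jog_arm", "kwargs": {"series": [[0,-0.002,0.032,0],[0,-0.003,0.032,0],[0,-0.003,0.032,0],[-0.001,-0.003,0.032,0],[-0.002,-0.003,0.025,0],[0,0,0,0],[0,0,0,0],[0,0,0,0]]}}

```text
time: 27.1
eef_pos: [0.5688, 0.0815, 0.0289]
tcp_rot: [0.946, 0.104, 0.304, -0.043]
contact_force: [-0.5, -0.9, -0.4]
opening: 0.0
```

```bash
python3 -c "
from h import *
import cv2
st();tip((.585,.094,.045))
cv2.imwrite('pics/w12.png',vision.read_camera('wrist')[:,:,::-1])"
```

```text
t27.10 pos [0.5688 0.0815 0.0289] q [-0.125  0.172  2.279  1.148  0.237  0.155] tilt 35.8deg dir 0.249 z [ 0.567  0.144 -0.811] x [0.793 0.171 0.585] y [ 0.223 -0.975 -0.017] F [-0.5 -0.9 -0.4] op 0.000
tip now [0.5751 0.0831 0.02  ]
d world [0.0099 0.0109 0.025 ] tool [ 0.0244 -0.0088 -0.0131] spin -0.03 world x,y,z in tool [[0.793, 0.223, 0.567], [0.171, -0.975, 0.144], [0.585, -0.017, -0.811]]
```

View pics/w12.png

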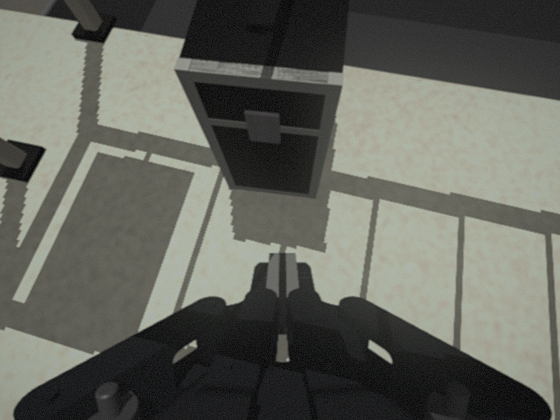

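{"fn": "jog_arm", "kwargs": {"series": [[0.014,-0.004,-0.01,0],[0.012,-0.005,-0.007,0],[0.012,0.003,0.008,0],[0.012,0.003,0.008,0],[0.012,0.003,0.008,0],[0.012,0.003,0.008,0],[0.012,0.003,0.008,0],[0,0,0,0]]}}

```text
time: 27.82
eef_pos: [0.6527, 0.0927, 0.0791]
tcp_rot: [0.943, 0.105, 0.315, -0.038]
contact_force: [-0.2, -0.4, 1.3]
opening: -0.005
```

```bash
python3 -c "
from h import *
import cv2
st();tip((.708,.097,.04))
cv2.imwrite('pics/w13.png',vision.read_camera('wrist')[:,:,::-1])"
```

```text
t27.82 pos [0.6527 0.0927 0.0791] q [-0.08   0.226  2.089  0.744  0.275  0.604] tilt 37.0deg dir 0.231 z [ 0.586  0.138 -0.799] x [0.78  0.174 0.602] y [ 0.221 -0.975 -0.006] F [-0.2 -0.4  1.3] op -0.005
tip now [0.6591 0.0942 0.0703]
d world [ 0.0489  0.0028 -0.0303] tool [0.0204 0.0082 0.0532] spin -0.009 world x,y,z in tool [[0.78, 0.221, 0.586], [0.174, -0.975, 0.138], [0.602, -0.006, -0.799]]
```

View pics/w13.png

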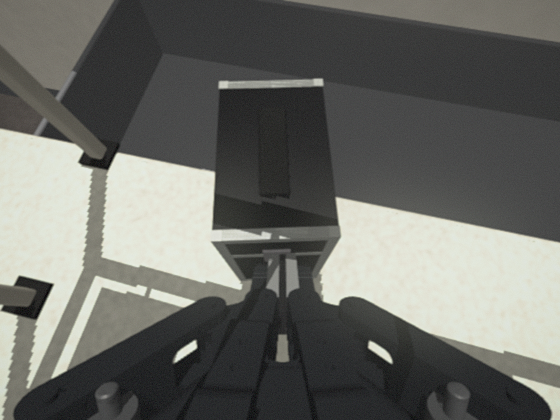

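{"fn": "jog_arm", "kwargs": {"series": [[0.003,0.0015,0.011,0],[0.004,0.0015,0.011,0],[0.004,0.0015,0.011,0],[0.005,0.0015,0.011,0],[0.006,0.0015,0.01,0],[0,0,0,0],[0,0,0,0],[0,0,0,0]]}}

```text
time: 28.53
eef_pos: [0.6876, 0.0983, 0.0426]
tcp_rot: [0.945, 0.105, 0.308, -0.039]
contact_force: [-0.2, -0.0, -0.2]
opening: 0.004
```

```bash
python3 -c "
from h import *
import cv2
st();tip((.708,.097,.04))
cv2.imwrite('pics/w14.png',vision.read_camera('wrist')[:,:,::-1])"
```

```text
t28.53 pos [0.6876 0.0983 0.0426] q [-0.065  0.36   1.998  0.799  0.248  0.556] tilt 36.2deg dir 0.237 z [ 0.574  0.139 -0.807] x [0.788 0.175 0.59 ] y [ 0.223 -0.975 -0.009] F [-0.2 -0.  -0.2] op 0.004
tip now [0.6939 0.0998 0.0337]
d world [ 0.0141 -0.0028  0.0063] tool [0.0143 0.0058 0.0026] spin -0.016 world x,y,z in tool [[0.788, 0.223, 0.574], [0.175, -0.975, 0.139], [0.59, -0.009, -0.807]]
```

View pics/w14.png

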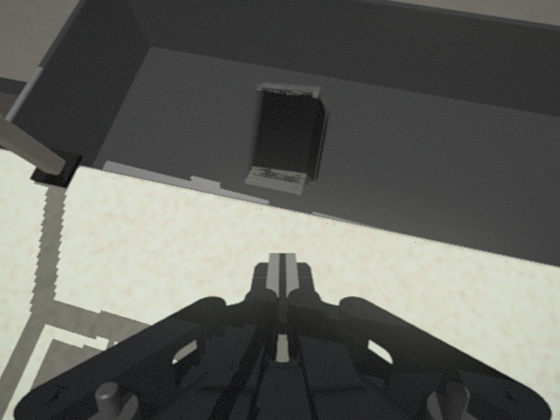

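{"fn": "jog_arm", "kwargs": {"series": [[-0.015,-0.007,-0.028,0],[-0.017,-0.007,-0.03,0],[-0.017,-0.007,-0.03,0],[-0.017,-0.004,-0.03,0],[-0.0065,0.035,-0.005,0],[-0.0065,0.037,-0.005,0],[-0.0065,0.037,-0.005,0],[-0.0065,0.037,-0.005,0]]}}

```text
time: 29.25
eef_pos: [0.5647, -0.0532, 0.1125]
tcp_rot: [0.94, 0.113, 0.318, -0.038]
contact_force: [1.1, -0.4, 0.1]
opening: -0.005
```

```bash
python3 -c "
from h import *
st();tip((.585,-.195,.05))"
```

```text
t29.25 pos [ 0.5647 -0.0532  0.1125] q [-0.439 -0.014  2.278  0.889  0.512  0.18 ] tilt 37.4deg dir 0.239 z [ 0.59   0.144 -0.794] x [0.771 0.189 0.608] y [ 0.237 -0.971  0.001] F [ 1.1 -0.4  0.1] op -0.005
tip now [ 0.5712 -0.0516  0.1038]
d world [ 0.0138 -0.1434 -0.0538] tool [-0.0491  0.1425  0.0303] spin 0.001 world x,y,z in tool [[0.771, 0.237, 0.59], [0.189, -0.971, 0.144], [0.608, 0.001, -0.794]]
```

{"fn": "jog_arm", "kwargs": {"series": [[-0.013,0.037,0.006,0],[-0.013,0.037,0.006,0],[-0.013,0.037,0.008,0],[-0.012,0.036,0.01,0],[0,0,0,0],[0,0,0,0],[0,0,0,0],[0,0,0,0]]}}

```text
time: 29.92
eef_pos: [0.5864, -0.2248, 0.0748]
tcp_rot: [0.937, 0.112, 0.331, -0.023]
contact_force: [-0.1, 0.6, 0.2]
opening: -0.001
```

```bash
python3 -c "
from h import *
import cv2
st();tip((.585,-.195,.05))
cv2.imwrite('pics/w15.png',vision.read_camera('wrist')[:,:,::-1])"
```

```text
t29.92 pos [ 0.5864 -0.2248  0.0748] q [-0.722  0.225  2.112  1.032  0.615 -0.205] tilt 38.8deg dir 0.189 z [ 0.615  0.118 -0.779] x [0.756 0.194 0.626] y [ 0.225 -0.974  0.03 ] F [-0.1  0.6  0.2] op -0.001
tip now [ 0.5932 -0.2235  0.0663]
d world [-0.0082  0.0285 -0.0163] tool [-0.0109 -0.03    0.011 ] spin 0.048 world x,y,z in tool [[0.756, 0.225, 0.615], [0.194, -0.974, 0.118], [0.626, 0.03, -0.779]]
```

View pics/w15.png

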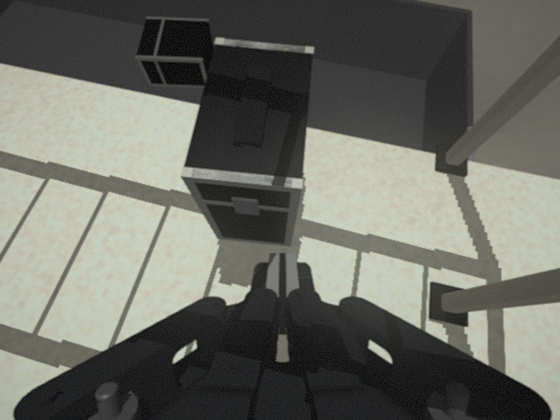

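{"fn": "jog_arm", "kwargs": {"series": [[-0.006,-0.026,0.006,0.02],[-0.003,-0.003,0.004,0.02],[0.009,0.003,0.01,0],[0.009,0.003,0.01,0],[0.009,0.003,0.01,0],[0.009,0.003,0.01,0],[0.009,0.003,0.01,0],[0,0,0,0]]}}

```text
time: 30.63
eef_pos: [0.6553, -0.1894, 0.057]
tcp_rot: [0.937, 0.1, 0.335, -0.028]
contact_force: [-0.6, -0.4, 0.7]
opening: -0.001
```

```bash
python3 -c "
from h import *
import cv2
st();tip((.71,-.19,.045))
cv2.imwrite('pics/w16.png',vision.read_camera('wrist')[:,:,::-1])"
```

```text
t30.63 pos [ 0.6553 -0.1894  0.057 ] q [-0.59   0.343  2.005  1.081  0.529 -0.122] tilt 39.3deg dir 0.191 z [ 0.621  0.12  -0.774] x [0.756 0.167 0.633] y [ 0.205 -0.979  0.013] F [-0.6 -0.4  0.7] op -0.001
tip now [ 0.6622 -0.1881  0.0485]
d world [ 0.0478 -0.0019 -0.0035] tool [0.0336 0.0116 0.0322] spin 0.021 world x,y,z in tool [[0.756, 0.205, 0.621], [0.167, -0.979, 0.12], [0.633, 0.013, -0.774]]
```

View pics/w16.png

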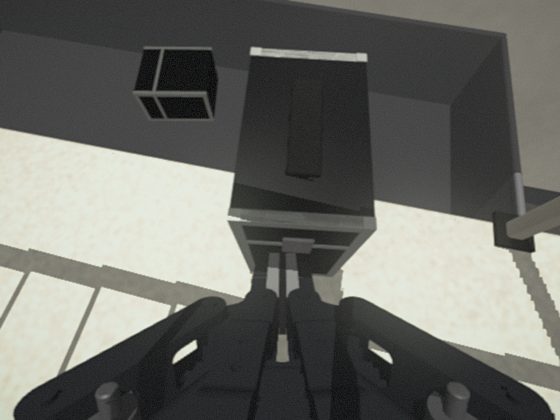

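{"fn": "jog_arm", "kwargs": {"series": [[0.008,0.004,0.009,0],[0.008,0.004,0.009,0],[0.008,0.003,0.009,0],[0.008,0.003,0.009,0],[0.004,0.001,0.003,0],[0,0,0,0],[0,0,0,0],[0,0,0,0]]}}

```text
time: 31.35
eef_pos: [0.7089, -0.1895, 0.0504]
tcp_rot: [0.937, 0.102, 0.334, -0.029]
contact_force: [-0.6, 0.6, 0.7]
opening: -0.0
```

```bash
python3 -c "
from h import *
import cv2
st();tip((.71,-.19,.045))
cv2.imwrite('pics/w17.png',vision.read_camera('wrist')[:,:,::-1])"
```

```text
t31.35 pos [ 0.7089 -0.1895  0.0504] q [-0.54   0.442  1.88   1.043  0.514 -0.044] tilt 39.2deg dir 0.196 z [ 0.62   0.123 -0.775] x [0.756 0.171 0.632] y [ 0.211 -0.977  0.013] F [-0.6  0.6  0.7] op -0.000
tip now [ 0.7157 -0.1881  0.0419]
d world [-0.0057 -0.0019  0.0031] tool [-0.0027  0.0006 -0.0062] spin 0.021 world x,y,z in tool [[0.756, 0.211, 0.62], [0.171, -0.977, 0.123], [0.632, 0.013, -0.775]]
```

View pics/w17.png

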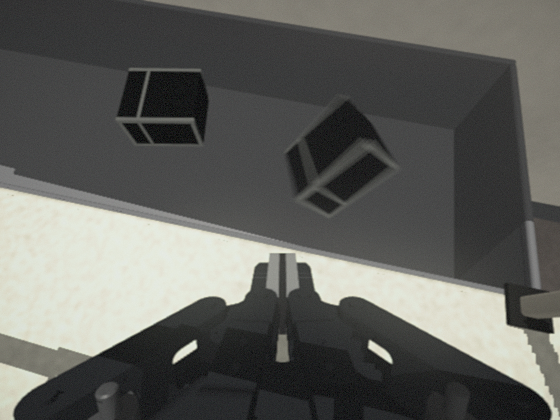

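Both are in the crate. I'll back out and check the whole scene before handing in.

{"fn": "jog_arm", "kwargs": {"series": [[-0.01,-0.002,-0.02,0],[-0.012,-0.004,-0.032,0],[-0.012,-0.004,-0.035,0],[-0.01,-0.004,-0.035,0],[0,0,-0.035,0],[0,0,-0.035,0],[0,0,-0.02,0],[0,0,0,0]]}}

```text
time: 32.07
eef_pos: [0.5309, -0.2079, 0.1897]
tcp_rot: [0.937, 0.103, 0.332, -0.03]
contact_force: [1.1, 0.1, 0.8]
opening: -0.003
```

```bash
python3 -c "
from h import *
import cv2
st()
cv2.imwrite('pics/s9.png',vision.read_camera('scene')[:,:,::-1])
t=vision.read_camera('top')[:,:,::-1]
cv2.imwrite('pics/t9.png',t)
a=cv2.imread('pics/s9.png')
cv2.imwrite('pics/s9z.png',cv2.resize(a[260:400,310:450],None,fx=4.2,fy=4.2,interpolation=cv2.INTER_CUBIC))
"
```

```text
t32.07 pos [ 0.5309 -0.2079  0.1897] q [-0.779 -0.1    2.198  0.81   0.802  0.064] tilt 38.9deg dir 0.199 z [ 0.616  0.124 -0.778] x [0.759 0.173 0.628] y [ 0.212 -0.977  0.012] F [1.1 0.1 0.8] op -0.003
```

View pics/s9.png

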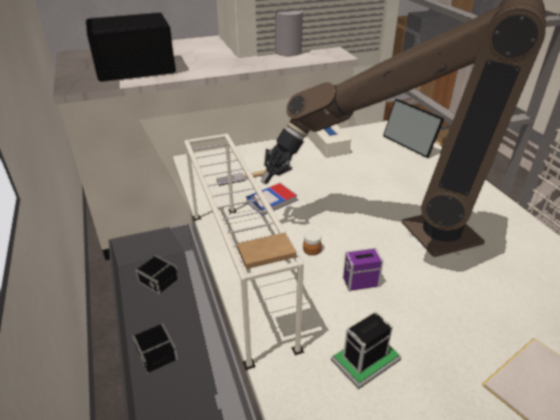

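View pics/t9.png

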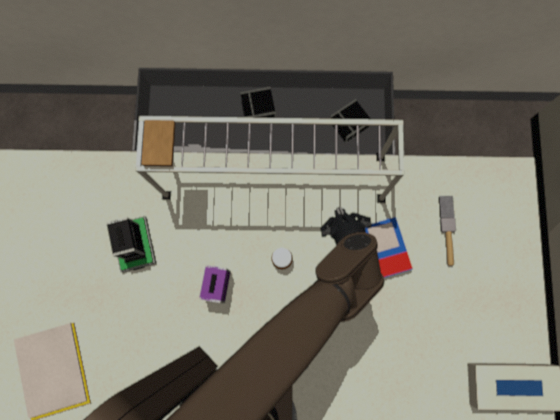

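View pics/s9z.png

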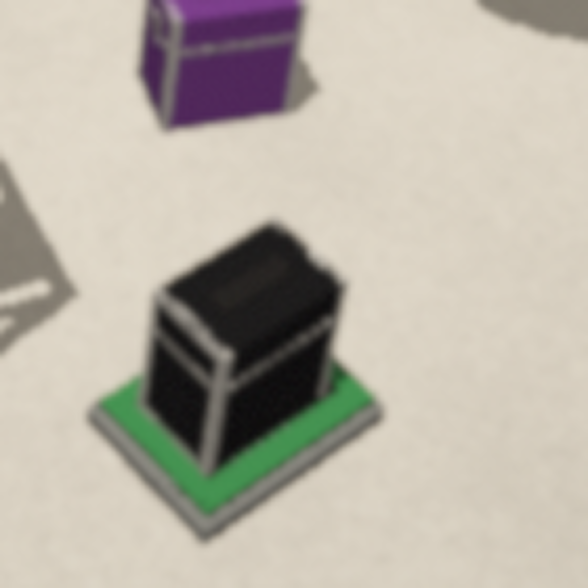

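```bash
python3 -c "
from plant import workorder
print(workorder.sign_off())"
```

```text
the job is handed in; nothing more can be done
None
```

The full case is on the green plate, both empty ones are in the crate, and the job was handed in at about 32 s.

- **Finding the full case:** I lifted the left and middle cases. The left read 2 to 3 N (empty) and the middle 5.8 to 6.0 N (full). The right one I did not weigh and took as empty.
- **On the stand:** The plate has sunk under the case. Two camera views put the case upright, within about 2 mm of the plate's middle and within about 1 to 2 degrees of its direction.
- **The empties:** I pushed both over the far edge with the closed fingers. The last pictures show them lying in the crate.
- **Everything else:** The book, brush, jar and the purple case look unmoved, and the robot was clear of everything.

**Checks that did not come out cleanly:**
- **Joint range:** The jog rows cannot tilt the hand, so I got the tilt by pressing against the arm's reach limits. Two joints briefly read slightly past their stated range: joint 3 at 0.209 (minimum 0.21) and joint 5 at 0.237 (minimum 0.24).
- **Stand position:** The camera views disagreed by several mm on where the stand's centre is (x 0.464 to 0.471, y 0.354 to 0.361). I judged the centring by comparing case and plate within each picture.
- **How it was set down:** I lowered the case about 3 to 4 degrees off upright and it settled flat when released.

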